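# Clamp a fossil block at the green notch

### The job

The fossil block lies on its carved face. Swing the clamp's red-knobbed lever back towards its white mark to open the jaw, stand the block upright on its blue foot in the clamp with its plain back towards the tall green column and its fossil face towards the jaw, then throw the lever into the green-marked notch so the jaw keeps it there, and let go. Set the block down gently rather than dropping it, do not squeeze it hard with the jaw, and leave the bottle, the cardboard tray and the jar where they stand.

Things in the scene. Friction and masses are not known exactly. Their poses are not given: they have to be found in the camera images.
- block: Grey-beige stone block, blue foot (bottom 12 mm): 40 (its x) x 60 (its y) x 110 mm (its z), 0.35 to 0.6 kg, mass centre at its middle. Origin: centre of the foot's underside. z runs from foot to top, +x out of the fossil face (flat, dark fish), -x out of the plain back. Starts lying on the fossil face (+x down, 40 mm high), foot roughly away from the robot.
- block_fossil (a point): Centre of the block's fossil face, at (20, 0, 55) mm in the block's frame.
- clamp: Fixed green clamp. Origin: on the bench, 20 mm in front of the column's face, mid width; x from column to jaw, z up. Base plate 12 mm thick, x -95 to 155, y -60 to 60 mm. Column x -90 to -20, y -45 to 45, top at 135 mm. Guide lips, tops 26 mm above the bench, along x from -20 to 35, inner faces at y -36 and +36. Round lever plate, radius 100, 12 mm high, about the lever hinge.
- seat (a point): Where the middle of the foot's underside belongs: on the base plate (12 mm above the bench) between the lips, axes as the clamp's (block x along clamp x, z up). Clamped, the block has about 4 mm of play along x in all and 6 mm either way along y.
- lever (a joint): Lever angle, 0 to 1.97 rad, clockwise from above as it grows. 0 = white mark, open (gap 70 mm); 1.0 = green notch (gap 44), where a spring ball clicks between two studs (felt from 0.2 rad either side); past 1.15 the jaw crushes the block; 1.7 up = red. Stays where left; 1 to 6 N at the knob. The arm points along azimuth (-0.571 - angle) in the clamp's frame: clamp -y at green.
- lever_hinge (a point): Vertical axis of the lever, at (50, -85, 50) mm in the clamp's frame.
- lever_grip (a point): Point to grip on the lever's upright red cylindrical knob, on its axis 100 mm from the hinge axis and 100 mm above the bench. Knob 26 mm diameter, from 58 to 120 mm above the bench; lever arm below it, top at 58 mm.
- green_mark (a point): Where lever_grip is when the lever is in the green notch (fixed to the clamp, 100 mm from the hinge axis, 100 mm above the bench; the green paint is on the lever plate below).
- bottle: Bystander: amber bottle with black cap, 54 mm diameter, 125 mm tall. Origin under its centre.
- tray: Bystander: open cardboard tray 90 (x) x 62 (y) x 28 mm. Origin under its centre.
- jar: Bystander: glass jar with white lid, 68 mm diameter, 85 mm tall. Origin under its centre.
- jaw: Steel jaw 64 mm wide, 30 mm thick, 12 to 70 mm above the bench, moved by the lever along clamp x towards the column. Origin: bottom middle of its face; x as the clamp's. Gap between column and jaw: 70 mm with the lever open, 26 mm less per rad of lever.
Mind the look-alikes: they are no part of the job. What is shaped like the block but pink, turquoise or yellow is not meant.

How it is judged:
By the outcome, as a careful person would: the job done as asked, in the order asked, and still so for the second after the job is handed in, with the robot touching nothing.
It also fails if it takes over 72 s, if anything falls off the work surface, if the arm or the gripper's body presses on something with over 40 N, if the wrist force passes 120 N, or if a joint passes its speed limit or range.

### The arm

A 6-joint arm with a two-finger parallel gripper is mounted at the origin on the work surface. World frame = base frame: x ahead of the robot, y to its left, z up, the work surface at z = 0. Lengths are in m, angles in rad, forces in N, time in s.
With the tool pointing down it reaches from about 0.35 to 0.875 m from the base axis. Payload 15.5 kg.
Tool frame: the origin (TCP) lies at the very end of the fingers, on their centre line; the grasp point (between the pads) lies 19 mm behind it (manip.grip_point_offset is the z of the grasp point in the tool frame, in m); z points along the fingers, y is the line along which they close (so a half turn about z gives the same grasp; the last joint's range is limited). The gripper opens to 85 mm and grips with 20 to 120 N. Pads are 22 mm wide; open, the fingers measure 114 mm over their backs; the gripper's body (76 mm by 85 mm) begins 54 mm behind the grasp point. The pads swing forward as they close: fully open they stand 13 mm farther back than shut.
Start: joints at [-1.308, 0.494, 1.345, -0, 1.302, -0.096], TCP at [0.219, -0.585, 0.2] pointing down, gripper open.
Joint ranges: [-2.91, 2.91], [-0.82, 2.16], [0.22, 2.67], [-1.22, 4.37], [0.12, 2.79], [-3.08, 3.08]. Speed limits (rad/s): [1.89, 1.89, 2.57, 3.01, 3.01, 3.01].

### API

Orientations are given as a rotation vector (axis times angle).
In Python, from plant import get_state, optics, close_job, manip gives the robot as it stands.
- The arm moves only by the shell command python3 -m creep 'ROWS' [OPENING] [FORCE]. ROWS is JSON, a list that holds one entry, the list of rows, each a list of 6 numbers: the shift along the tool's x, y, z as a fraction of full scale, then the turn, a rotation vector about the tool's x, y, z as a fraction of full scale. In form: [[[dx, dy, dz, wx, wy, wz], ...]]. A call has 1 to 10 rows; each row shifts and turns the commanded pose from where the row before left it, along the tool's axes as they then stand; what a row does not reach is not made up. Full scale, the value 1, is 200 mm for a shift and 0.1 rad for a turn. A row lasts 1/10 s, in which the tool goes at most 50 mm and 8.59 degrees, less where a joint would pass 70% of its speed; a pose out of reach is approached as far as the arm can. A call with a number of a shift or a turn outside -1 to 1 is refused whole. A call with a gripper value outside its range is refused whole. OPENING is the opening, from 0 (shut) to 1 (fully open), set as the call begins (- or left out, the last holds). The fingers move at their own pace and stop on an object; FORCE is the grip in N (left out, the last holds). Time passes only in rows, so rows that do not move let the fingers close. It gives the time, the measured TCP pose, the force, the opening and the grip force at its end, in the units of the state.
- get_state(): the state, without advancing time (a new reading comes with each control period).
- optics.capture(name): name is "scene" or "top" or "wrist"; returns the picture (420x560x3 uint8, blue, green, red); there is no depth.
- optics.camera_info(name): a dict with "K" (3x3 intrinsics, pixels), "distortion" ([k1, k2, p1, p2, k3] as OpenCV has them; the pictures are not rectified), "rvec" (rotation vector, rad) and "tvec" (3), from world to camera coordinates, as OpenCV has them. Camera axes: x right, y down, z forward; pixel columns grow to the right and rows downward; lengths in m; the calibration is good to about 2 mm. A picture is of the moment at which its call begins: read the wrist's pose just before it. camera_info takes no time and is no camera call; for the wrist camera it gives the pose at the moment of the call.
- close_job(): hands the job in; it is judged then, once.
The state is a dict: "clock": time; "qpos": joint angles; "joint_vel": joint speeds; "effort": joint torques, N m; "ee_pos": TCP position; "tool_rot": TCP orientation; "wrist_force": force on the tool from outside, world axes, zero at the start; "wrist_torque": the same for the moment, N m; "width": opening from 0.0 (shut) to 1.0 (fully open); "gripper_force": force on a finger pad.
Only numpy, scipy, OpenCV 4.12 (cv2) and the standard library are available. Lean on these libraries where they do the work, as an engineer would, in place of code of your own. Each camera call takes 0.05 s, during which the arm holds its last target. There are 200 camera calls.

## Working session

There is one attempt and no reset: what is moved stays moved. The work goes in short steps, Python scripts to look and compute and a shell command to move; the robot and the scene stay as the last step left them, time stands still between calls to the robot, and variables do not carry over. Pictures are saved under pics/ and viewed, at most 10 in all, crops included, and the job is handed in when it is done.

```bash
ls; mkdir -p pics
python3 - <<'E'
from plant import get_state, optics, manip
import cv2,numpy as np
a=optics.capture("scene");b=optics.capture("top")
cv2.imwrite("pics/scene.png",a);cv2.imwrite("pics/top.png",b)
s=get_state()
for k in s: print(k,s[k])
print(manip.grip_point_offset,[x for x in dir(manip) if x[0]!='_'])
for n in("scene","top","wrist"):print(n,optics.camera_info(n))
E
```

```text
pics
clock 0.1
qpos [-1.30848690e+00  4.94144780e-01  1.34604707e+00  6.93937362e-06
  1.30252140e+00 -9.54870190e-02]
joint_vel [-0.00066314 -0.00022855 -0.00172277 -0.00053907 -0.0005196   0.00010932]
effort [ 2.30209276e-03 -8.83589101e+01 -3.84558034e+01 -1.65846445e-04
  5.26082120e-03 -1.67209760e-05]
ee_pos [ 0.21880235 -0.58506997  0.19905264]
tool_rot [-3.09035500e+00 -5.58830586e-01  1.36132564e-04]
wrist_force [ 0.39101487 -0.65875412  0.01655429]
wrist_torque [-0.04655613 -0.05176099  0.00189297]
gripper_force 0.0
width 0.9999437393158153
-0.0187 ['MotionError', 'grip_point_offset']
scene {'K': array([[389.00391953,   0.        , 277.53953877],
       [  0.        , 389.00391953, 218.13842184],
       [  0.        ,   0.        ,   1.        ]]), 'distortion': array([-0.11348344,  0.        ,  0.        ,  0.        ,  0.        ]), 'rvec': array([ 2.06665528,  0.65724443, -0.34388537]), 'tvec': array([-0.39650238, -0.09006313,  1.27203564])}
top {'K': array([[495.72092309,   0.        , 282.27028031],
       [  0.        , 495.72092309, 205.38278993],
       [  0.        ,   0.        ,   1.        ]]), 'distortion': array([0.01476091, 0.        , 0.        , 0.        , 0.        ]), 'rvec': array([ 2.17119415, -2.22119448,  0.09616911]), 'tvec': array([0.00498812, 0.47586326, 1.31144588])}
wrist {'K': array([[352.43812816,   0.        , 275.49301013],
       [  0.        , 352.43812816, 209.87112745],
       [  0.        ,   0.        ,   1.        ]]), 'distortion': array([-0.05352917,  0.        ,  0.        ,  0.        ,  0.        ]), 'rvec': array([-2.38966846,  1.65856112,  0.22891746]), 'tvec': array([-0.62484304, -0.03472548,  0.37787193])}
```

View pics/scene.png

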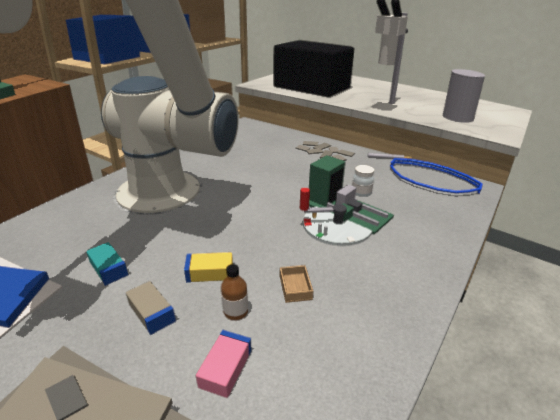

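View pics/top.png

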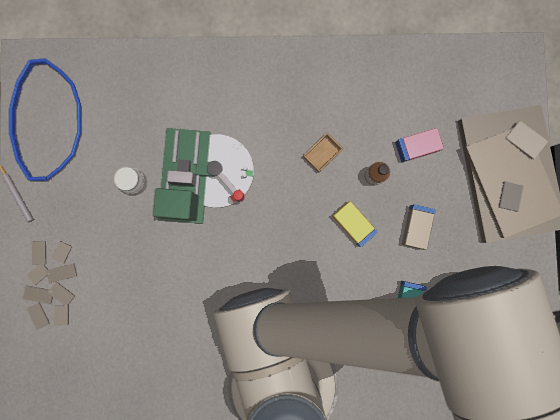

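The scene view shows the clamp at about (335,195), with the knob at (304,199), and the beige block at (150,305) with its blue foot to the right. The top view shows the column at (175,204), the hinge at (214,168), the knob at (238,196), so the lever is in the red zone, and the block at (420,228). The jar is at (128,180), the bottle at (378,172) and the tray at (322,152).

```bash
cat > h.py <<'E'
import cv2,numpy as np
from plant import optics,get_state
from scipy.spatial.transform import Rotation as R
def ray(n,px,info=None):
    c=info or optics.camera_info(n)
    p=cv2.undistortPoints(np.array(px,float).reshape(-1,1,2),c["K"],c["distortion"]).reshape(-1,2)
    M=cv2.Rodrigues(np.array(c["rvec"]))[0]
    o=-M.T@np.array(c["tvec"]); d=np.c_[p,np.ones(len(p))]@M
    return o,d/np.linalg.norm(d,axis=1)[:,None]
def plane(n,px,z,info=None):
    o,d=ray(n,px,info); return o+d*((z-o[2])/d[:,2])[:,None]
def tri(rays):
    A=0;b=0
    for o,d in rays:
        P=np.eye(3)-np.outer(d,d);A=A+P;b=b+P@o
    x=np.linalg.solve(A,b); return x,[np.linalg.norm((np.eye(3)-np.outer(d,d))@(x-o)) for o,d in rays]
def proj(n,X,info=None):
    c=info or optics.camera_info(n)
    return cv2.projectPoints(np.array(X,float).reshape(-1,3),np.array(c["rvec"]),np.array(c["tvec"]),c["K"],c["distortion"])[0].reshape(-1,2)
def blobs(mask,amin=30):
    n,l,s,c=cv2.connectedComponentsWithStats(mask.astype(np.uint8))
    return [(s[i,4],c[i].round(1),s[i,:4],l==i) for i in range(1,n) if s[i,4]>=amin]
E
python3 - <<'E'
from h import *
a=cv2.imread("pics/scene.png");b=cv2.imread("pics/top.png")
m=np.zeros((600,800,3),np.uint8)
m[:300,:400]=cv2.resize(b[130:220+1,145:265][:90],(400,300),interpolation=2)
m[:300,400:]=cv2.resize(a[150:246,275:403],(400,300),interpolation=2)
m[300:,:400]=cv2.resize(b[195:255,380:460],(400,300),interpolation=2)
m[300:,400:]=cv2.resize(a[270:336,110:198],(400,300),interpolation=2)
cv2.imwrite("pics/m1.png",m)
for n,im in(("top",b),("scene",a)):
    h=cv2.cvtColor(im,cv2.COLOR_BGR2HSV)
    red=((h[...,0]<6)|(h[...,0]>174))&(h[...,1]>170)&(h[...,2]>80)
    blue=(h[...,0]>105)&(h[...,0]<125)&(h[...,1]>130)&(h[...,2]>50)
    for k,q in(("red",red),("blue",blue)):
        for B in blobs(q,12): print(n,k,B[0],B[1],B[2])
E
```

```text
top blue 1320 [ 38.  117.8] [  9  59  72 122]
top blue 41 [402.5 145.6] [398 139  10  18]
top blue 13 [423.8 288. ] [422 286   5   5]
scene red 163 [304.4 198.3] [301 188   9  22]
scene red 25 [307.1 221.8] [305 219   6   6]
scene blue 1957 [117.9  37.5] [93 15 56 48]
scene blue 21 [186.9  18.4] [185  15   4  10]
scene blue 635 [77.3 38.7] [66 18 24 43]
scene blue 687 [436.9 173.8] [391 158  91  35]
scene blue 104 [187.2 267.5] [184 254   7  28]
scene blue 381 [113.5 272.5] [100 261  28  24]
scene blue 1794 [ 17.3 291. ] [  0 267  48  60]
scene blue 461 [159.7 319.5] [145 306  30  28]
scene blue 138 [236.7 337. ] [221 331  30  21]
```

View pics/m1.png

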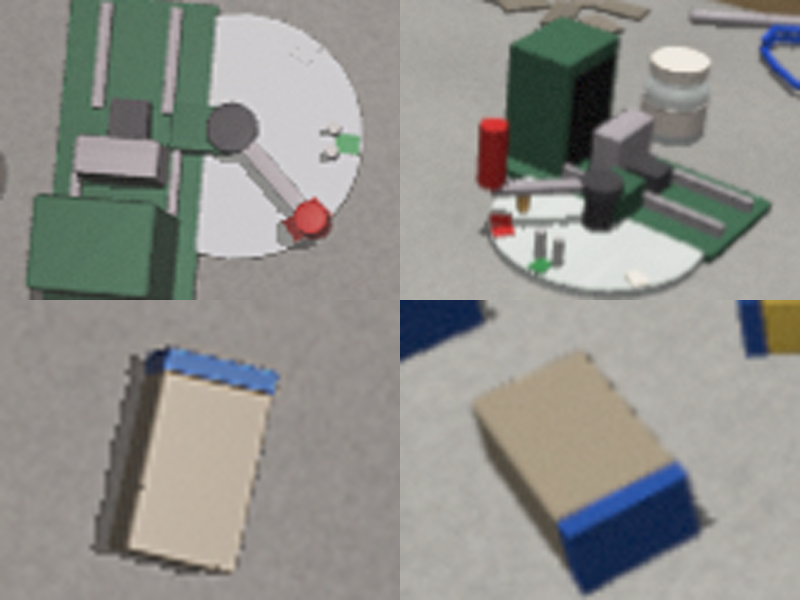

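The mosaic shows the column top's corners, the lever arm pointing to the knob (top crop at (312,217), hinge at (232,128)), the green mark at (348,144), and the block's upper face with its foot edge. I'll triangulate these.

Run:
```python
from h import *
np.set_printoptions(precision=4,suppress=True)
T=lambda u,v:(145+(u+.5)/3.3333-.5,130+(v+.5)/3.3333-.5)
S=lambda u,v:(275+(u-400+.5)/3.125-.5,150+(v+.5)/3.125-.5)
TB=lambda u,v:(380+(u+.5)/5-.5,195+(v-300+.5)/5-.5)
SB=lambda u,v:(110+(u-400+.5)/4.545-.5,270+(v-300+.5)/4.545-.5)
pts={'bFL':(TB(172,348),SB(680,463)),'bFR':(TB(278,372),SB(558,520)),'bTR':(TB(235,572),SB(473,402)),'bTL':(TB(130,550),SB(585,350)),
'c+x+y':(T(34,195),S(620,35)),'c+x-y':(T(153,204),S(567,70)),'c-x-y':(T(147,295),S(510,45)),'c-x+y':(T(28,290),S(570,18)),
'knobtop':(T(313,215),S(494,123)),'hinge':(T(232,128),S(604,178)),'green':(T(348,144),S(541,267)),
}
P={}
for k,(t,s) in pts.items():
    ot,dt=ray("top",[t]);os_,ds=ray("scene",[s])
    x,r=tri([(ot,dt[0]),(os_,ds[0])]);P[k]=x;print(k,x,np.round(r,4))
f=(P['bFL']+P['bFR'])/2;t=(P['bTL']+P['bTR'])/2
print('block top ctr',(f+t)/2,'len',np.linalg.norm(f-t),'w',np.linalg.norm(P['bFL']-P['bFR']),'az of -z',np.degrees(np.arctan2(*(f-t)[1::-1])))
F=plane("top",[pts[k][0] for k in('bFL','bFR','bTR','bTL')],.04);print(F, (F.mean(0)))
C=plane("top",[pts[k][0] for k in('c+x+y','c+x-y','c-x-y','c-x+y')],.135);print(C)
x=(C[0]+C[1]-C[2]-C[3]);print('clamp az',np.degrees(np.arctan2(x[1],x[0])),'y az',np.degrees(np.arctan2(*(C[0]+C[3]-C[1]-C[2])[1::-1])))
print('knob@120',plane("top",[T(313,215)],.12),'green@12',plane("top",[T(348,144)],.012))
print(ray("top",[(0,0)])[0],ray("scene",[(0,0)])[0])
```

```text
bFL [ 0.4683 -0.3529  0.0454] [0.0016 0.0016]
bFR [ 0.4536 -0.4087  0.0473] [0.0028 0.0028]
bTR [ 0.3511 -0.3821  0.0381] [0. 0.]
bTL [ 0.3647 -0.3263  0.0381] [0.0012 0.0012]
c+x+y [0.5167 0.3054 0.1338] [0. 0.]
c+x-y [0.5077 0.2193 0.1281] [0.0014 0.0014]
c-x-y [0.4419 0.2243 0.1328] [0. 0.]
c-x+y [0.452  0.3137 0.1307] [0.0051 0.0051]
knobtop [0.499  0.1035 0.1211] [0.0001 0.0001]
hinge [0.5751 0.17   0.0601] [0.0015 0.0015]
green [0.5663 0.0817 0.0104] [0.0002 0.0002]
block top ctr [ 0.4094 -0.3675  0.0422] len 0.10675995106289903 w 0.05771236746584533 az of -z -14.503361736048925
[[ 0.4697 -0.3533  0.04  ]
 [ 0.4557 -0.4089  0.04  ]
 [ 0.3511 -0.3815  0.04  ]
 [ 0.3639 -0.3267  0.04  ]] [ 0.4101 -0.3676  0.04  ]
[[0.5166 0.3051 0.135 ]
 [0.5082 0.2189 0.135 ]
 [0.4418 0.224  0.135 ]
 [0.4474 0.3099 0.135 ]]
clamp az -4.1402929770128365 y az 85.34374162598287
knob@120 [[0.499  0.1035 0.12  ]] green@12 [[0.566  0.0815 0.012 ]]
[0.3862 0.0213 1.3404] [ 0.9596 -0.6889  0.6229]
```

```bash
r='see'; python3 -m creep '[[[0.126,-0.137,0,0,0,0],[0.126,-0.137,0,0,0,0],[0.126,-0.137,0,0,0,0],[0.126,-0.137,0,0,0,0],[0.126,-0.137,0,0,0,0],[0.126,-0.137,0,0,0,0],[0.126,-0.137,0,0,0,0],[0.126,-0.137,0,0,0,0],[0.126,-0.137,0,0,0,0],[0.126,-0.137,0,0,0,0]]]' 1
python3 -m creep '[[[0.126,-0.137,0,0,0,0],[0.126,-0.137,0,0,0,0],[0.126,-0.137,0,0,0,0],[0.126,-0.137,0,0,0,0],[0.126,-0.137,0,0,0,0],[0.126,-0.137,0,0,0,0],[0.126,-0.137,0,0,0,0],[0.126,-0.137,0,0,0,0],[0.126,-0.137,0,0,0,0],[0.126,-0.137,0,0,0,0]]]'
python3 -m creep '[[[0,0,0,0,0,-1],[0,0,0,0,0,-1],[0,0,0,0,0,-1],[0,0,0,0,0,-1],[0,0,0,0,0,-1],[0,0,0,0,0,-1],[0,0,0,0,0,-1],[0,0,0,0,0,-1],[0,0,0,0,0,-1],[0,0,0,0,0,-1]]]'
python3 -m creep '[[[0,0,0,0,0,-1],[0,0,0,0,0,-1],[0,0,0,0,0,-0.1],[0,0,0,0,0,0]]]'
python3 - <<'E'
from h import *
i=optics.camera_info("wrist");s=get_state();im=optics.capture("wrist");cv2.imwrite("pics/w1.png",im)
print(s["clock"],s["ee_pos"],s["qpos"]);print(R.from_rotvec(s["tool_rot"]).as_matrix().round(3))
o,_=ray("wrist",[(280,210)],i);print(o,i["rvec"])
h=cv2.cvtColor(im,cv2.COLOR_BGR2HSV)
for B in blobs(((h[...,0]<6)|(h[...,0]>174))&(h[...,1]>150)&(h[...,2]>70),60):print(B[:3])
print(proj("wrist",[[.499,.1035,.12],[.499,.1035,.058]],i))
E
```

```text
clock: 1.1
ee_pos: [0.3592, -0.239, 0.1995]
tool_rot: [-3.091, -0.559, 0.0]
wrist_force: [-0.1, 0.2, 0.5]
width: 0.999
gripper_force: 0.0
clock: 2.1
ee_pos: [0.4993, 0.106, 0.1994]
tool_rot: [3.091, 0.559, -0.001]
wrist_force: [1.0, -0.5, -1.4]
width: 1.001
gripper_force: 0.0
clock: 3.1
ee_pos: [0.4988, 0.1044, 0.1994]
tool_rot: [-2.441, -1.978, 0.001]
wrist_force: [0.6, -0.4, 0.5]
width: 0.999
gripper_force: 0.0
clock: 3.5
ee_pos: [0.4989, 0.1044, 0.1995]
tool_rot: [-2.227, -2.215, 0.0]
wrist_force: [-0.7, -0.3, 0.3]
width: 0.998
gripper_force: 0.0
3.5 [0.4989219  0.10438025 0.19946883] [8.90412250e-02 3.32573726e-01 1.62513184e+00 2.37740653e-06
 1.18419274e+00 9.44717453e-02]
[[ 0.005  1.    -0.   ]
 [ 1.    -0.005 -0.   ]
 [-0.    -0.    -1.   ]]
[0.49906193 0.17249766 0.37312275] [-2.86742102e+00  8.69690647e-03  3.90722384e-04]
(np.int32(244), array([276.4, 163. ]), array([266, 153,  22,  21], dtype=int32))
(np.int32(796), array([274.4, 205.7]), array([259, 190,  32,  32], dtype=int32))
[[275.77670485 207.037114  ]
 [275.68652001 189.19572733]]
```

View pics/w1.png

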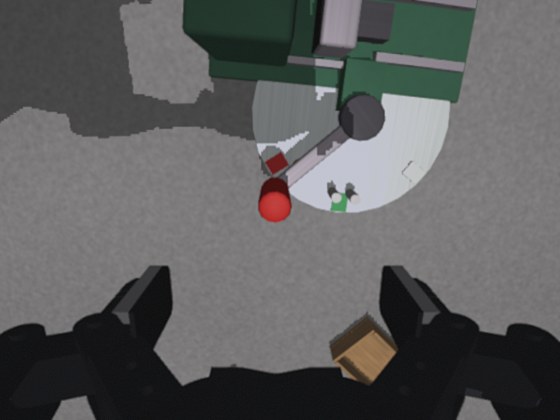

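The knob top shows at (275,206), within 2 px of the prediction. The green mark is at (340,203) and the white mark outline at (412,172). I'll descend and grip.

```bash
python3 -m creep '[[[0,0,0.15,0,0,0],[0,0,0.15,0,0,0],[0,0,0.15,0,0,0],[0,0,0.14,0,0,0],[0,0,0,0,0,0]]]' 1
python3 -m creep '[[[0,0,0,0,0,0],[0,0,0,0,0,0],[0,0,0,0,0,0],[0,0,0,0,0,0],[0,0,0,0,0,0],[0,0,0,0,0,0],[0,0,0,0,0,0],[0,0,0,0,0,0]]]' 0 30
python3 - <<'E'
import numpy as np
h=np.array([.576,.1712])
a=np.linspace(1.775,0.0,13);z=-.571-a-np.radians(4.4)
p=np.c_[np.cos(z),np.sin(z)]*.1
d=np.diff(p,axis=0)/.2
print(h+p[0],h+p[-1]);print(np.c_[d[:,1],d[:,0]].round(3))
E
```

```text
clock: 4.05
ee_pos: [0.497, 0.1042, 0.0789]
tool_rot: [-2.225, -2.213, 0.007]
wrist_force: [0.3, -0.1, -0.2]
width: 1.004
gripper_force: 0.0
clock: 4.85
ee_pos: [0.4993, 0.1042, 0.0824]
tool_rot: [2.224, 2.217, 0.001]
wrist_force: [-2.3, -3.3, 9.2]
width: 0.277
gripper_force: 28.9
[0.50074023 0.10535193] [0.65574166 0.11085708]
[[-0.052  0.053]
 [-0.044  0.06 ]
 [-0.034  0.065]
 [-0.024  0.07 ]
 [-0.014  0.073]
 [-0.003  0.074]
 [ 0.008  0.073]
 [ 0.019  0.071]
 [ 0.029  0.068]
 [ 0.039  0.063]
 [ 0.048  0.056]
 [ 0.055  0.049]]
```

```bash
python3 -m creep '[[[-0.052,0.053,0,0,0,0],[-0.044,0.060,0,0,0,0],[-0.034,0.065,0,0,0,0],[-0.024,0.070,0,0,0,0],[-0.014,0.073,0,0,0,0],[-0.003,0.074,0,0,0,0]]]'
python3 -m creep '[[[0.008,0.073,0,0,0,0],[0.019,0.071,0,0,0,0],[0.029,0.068,0,0,0,0],[0.039,0.063,0,0,0,0],[0.048,0.056,0,0,0,0],[0.055,0.049,0,0,0,0],[0,0,0,0,0,0],[0,0,0,0,0,0]]]'
```

```text
clock: 5.45
ee_pos: [0.5768, 0.0695, 0.0817]
tool_rot: [-2.224, -2.216, 0.003]
wrist_force: [-7.0, -10.4, 4.3]
width: 0.279
gripper_force: 31.4
clock: 6.25
ee_pos: [0.6533, 0.1102, 0.0818]
tool_rot: [-2.223, -2.217, 0.001]
wrist_force: [-4.4, 5.8, 0.4]
width: 0.277
gripper_force: 31.1
```

```bash
python3 -m creep '[[[0,0,0,0,0,0],[0,0,0,0,0,0],[0,0,0,0,0,0],[0,0,0,0,0,0]]]' 1
python3 -m creep '[[[0,0,-0.15,0,0,0],[0,0,-0.15,0,0,0],[0,0,-0.2,0,0,0],[0,-0.2,-0.2,0,0,0],[0,-0.2,-0.1,0,0,0],[0,-0.15,0,0,0,0],[0,0,0,0,0,0],[0,0,0,0,0,0]]]'
python3 - <<'E'
from h import *
i=optics.camera_info("wrist");s=get_state();im=optics.capture("wrist");cv2.imwrite("pics/w2.png",im)
t=optics.capture("top");cv2.imwrite("pics/top2.png",t)
import json;json.dump({k:np.array(i[k]).tolist() for k in i},open("w2.json","w"))
print(s["clock"],s["ee_pos"])
print(proj("wrist",[[.656,.111,.12],[.5333,.2603,.012]],i))
E
```

```text
clock: 6.65
ee_pos: [0.6542, 0.1092, 0.0817]
tool_rot: [2.225, 2.218, 0.0]
wrist_force: [0.2, 0.5, -0.3]
width: 0.936
gripper_force: 0.0
clock: 7.45
ee_pos: [0.5486, 0.1096, 0.2375]
tool_rot: [2.224, 2.218, 0.001]
wrist_force: [1.2, 0.3, 0.7]
width: 1.001
gripper_force: 0.0
7.45 [0.5486285  0.10958621 0.23746684]
[[401.33438869 192.3004545 ]
 [260.03477005  29.94191623]]
```

View pics/w2.png

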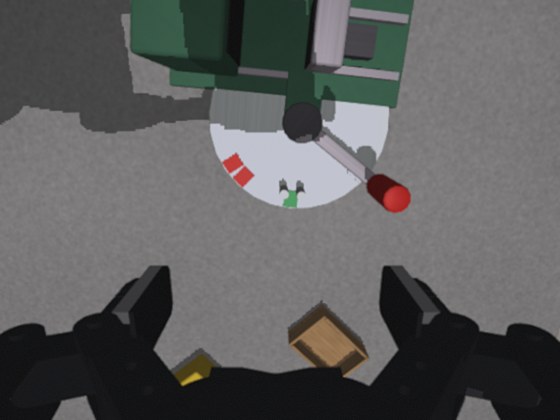

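The lever now points to the white mark, with the knob at (397,198) and the jaw open at (330,30). Next I'll plan the block pick with a tool tilted 45°, which lets me stand it up with a half roll.

```bash
cat >> h.py <<'E'
def cur():
    s=get_state();return np.array(s["ee_pos"]),R.from_rotvec(s["tool_rot"]).as_matrix()
def tool(az,tilt,ysgn):  # deg; tilt from vertical, outward along az; y horizontal at az+90*ysgn
    a,t=np.radians([az,tilt]); z=np.array([np.sin(t)*np.cos(a),np.sin(t)*np.sin(a),-np.cos(t)])
    y=ysgn*np.array([-np.sin(a),np.cos(a),0]); return np.c_[np.cross(y,z),y,z]
def turn(Rf,Rt): return R.from_matrix(Rf.T@Rt).as_rotvec()/.1
def shift(Rc,d): return Rc.T@np.array(d)/.2
E
python3 - <<'E'
from h import *
import json
np.set_printoptions(precision=3,suppress=True)
i={k:np.array(v) for k,v in json.load(open("w2.json")).items()}
print('plate edge',plane("w",[(395,106),(170,86)],.012,i),'hinge',plane("w",[(302,120)],.06,i))
C=np.array([.5333,.2603]);a=np.radians(-4.4);M=np.array([[np.cos(a),-np.sin(a)],[np.sin(a),np.cos(a)]])
print('exp',C+M@[.155,-.06],C+M@[-.095,-.06])
p,R0=cur();g=np.array([.336,-.349,.24])
print('shift',shift(R0,g-p))
Rp=tool(-14.5,45,-1);w=turn(R0,Rp);print('turn',w,np.linalg.norm(w))
g2=np.array([.336,-.349,.092]);print('down',shift(Rp,g2-g))
im=cv2.imread("pics/top2.png");print(plane("top",[(378,172)],.125),plane("top",[(322,152)],.0),plane("top",[(355,223)],.04),plane("top",[(412,290)],.04))
E
```

```text
plate edge [[0.68  0.183 0.012]
 [0.435 0.205 0.012]] hinge [[0.575 0.169 0.06 ]]
exp [0.683 0.189] [0.434 0.208]
shift [-2.296 -1.06  -0.016]
turn [-7.1    5.514 17.15 ] 19.363165240168232
down [-0.523  0.     0.523]
[[ 0.546 -0.243  0.125]] [[ 0.621 -0.118  0.   ]] [[ 0.424 -0.196  0.04 ]] [[ 0.246 -0.339  0.04 ]]
```

```bash
python3 -m creep '[[[-0.191,-0.088,0,0,0,0],[-0.191,-0.088,0,0,0,0],[-0.191,-0.088,0,0,0,0],[-0.191,-0.088,0,0,0,0],[-0.191,-0.088,0,0,0,0],[-0.191,-0.088,0,0,0,0]]]'
python3 -m creep '[[[-0.191,-0.088,0,0,0,0],[-0.191,-0.088,0,0,0,0],[-0.191,-0.088,0,0,0,0],[-0.191,-0.088,0,0,0,0],[-0.191,-0.088,0,0,0,0],[-0.191,-0.088,0,0,0,0]]]'
python3 -m creep '[[[0,0,0,-0.394,0.306,0.953],[0,0,0,-0.394,0.306,0.953],[0,0,0,-0.394,0.306,0.953],[0,0,0,-0.394,0.306,0.953],[0,0,0,-0.394,0.306,0.953],[0,0,0,-0.394,0.306,0.953],[0,0,0,-0.394,0.306,0.953],[0,0,0,-0.394,0.306,0.953],[0,0,0,-0.394,0.306,0.953]]]'
python3 -m creep '[[[0,0,0,-0.394,0.306,0.953],[0,0,0,-0.394,0.306,0.953],[0,0,0,-0.394,0.306,0.953],[0,0,0,-0.394,0.306,0.953],[0,0,0,-0.394,0.306,0.953],[0,0,0,-0.394,0.306,0.953],[0,0,0,-0.394,0.306,0.953],[0,0,0,-0.394,0.306,0.953],[0,0,0,-0.394,0.306,0.953],[0,0,0,0,0,0]]]'
python3 - <<'E'
from h import *
i=optics.camera_info("wrist");s=get_state();im=optics.capture("wrist")
t=optics.capture("top");cv2.imwrite("pics/top3.png",t)
print(s["clock"],s["ee_pos"],s["qpos"]);Rp=tool(-14.5,45,-1);print(turn(cur()[1],Rp))
print(shift(cur()[1],np.array([.336,-.349,.092])-s["ee_pos"]))
c=proj("wrist",[[.4697,-.3533,.04],[.4557,-.4089,.04],[.3511,-.3815,.04],[.3639,-.3267,.04]],i);print(c)
for q in c: cv2.circle(im,tuple(int(v) for v in q.round()),3,(0,0,255),1)
cv2.imwrite("pics/w3.png",im)
E
```

```text
clock: 8.15
ee_pos: [0.4423, -0.121, 0.2367]
tool_rot: [2.225, 2.218, -0.0]
wrist_force: [0.6, -0.7, 0.4]
width: 1.002
gripper_force: 0.0
clock: 8.75
ee_pos: [0.3355, -0.3505, 0.2367]
tool_rot: [-2.225, -2.218, -0.0]
wrist_force: [0.9, 0.4, 0.5]
width: 0.999
gripper_force: 0.0
clock: 9.65
ee_pos: [0.3363, -0.3494, 0.2367]
tool_rot: [2.836, 1.021, 0.664]
wrist_force: [0.3, 0.3, -0.9]
width: 1.0
gripper_force: 0.0
clock: 10.65
ee_pos: [0.3358, -0.3478, 0.2362]
tool_rot: [2.796, -0.361, 1.156]
wrist_force: [0.7, 0.6, 0.3]
width: 1.001
gripper_force: 0.0
10.65 [ 0.33581404 -0.34777696  0.23619206] [-1.48229835  0.15446616  2.17588107  1.08550265  0.85129728 -0.42711541]
[-0.0085469   0.02186271  0.02370699]
[-0.50696978  0.00492208  0.51262017]
[[251.6277644  210.07729677]
 [299.59289164 209.61218011]
 [302.94279093 299.48781361]
 [249.28860662 300.94992125]]
```

View pics/w3.png

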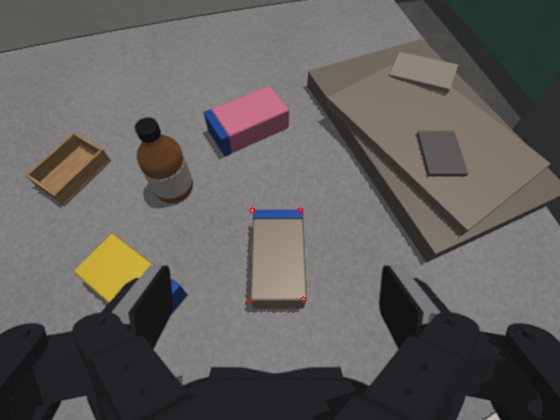

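The block's four measured corners (circles at (251,210), (300,210), (303,299), (249,301)) fit this third view to about 1 px. I'll descend and grasp.

```bash
python3 -m creep '[[[-0.127,0.001,0.128,0,0,0],[-0.127,0.001,0.128,0,0,0],[-0.127,0.001,0.128,0,0,0],[-0.127,0.001,0.128,0,0,0],[0,0,0,0,0,0],[0,0,0,0,0,0]]]'
python3 - <<'E'
from h import *
p,Rc=cur();print(p,turn(Rc,tool(-14.5,45,-1)),shift(Rc,np.array([.4186,-.3698,.007])-p))
E
```

```text
clock: 11.35
ee_pos: [0.3377, -0.3493, 0.1016]
tool_rot: [2.796, -0.355, 1.162]
wrist_force: [-0.3, -0.6, 0.7]
width: 0.996
gripper_force: 0.0
[ 0.33768618 -0.34925262  0.10156218] [-0.03682945 -0.01757883 -0.01289601] [-4.02845855e-02  5.37915853e-04  6.29410883e-01]
```

```bash
python3 -m creep '[[[-0.010,0,0.12,0,0,0],[-0.010,0,0.12,0,0,0],[-0.010,0,0.12,0,0,0],[-0.010,0,0.12,0,0,0],[0,0,0.1,0,0,0],[0,0,0.04,0,0,0],[0,0,0,0,0,0],[0,0,0,0,0,0]]]'
python3 - <<'E'
from h import *
p,Rc=cur();print(p,turn(Rc,tool(-14.5,45,-1)),shift(Rc,np.array([.4186,-.3698,.007])-p))
E
```

```text
clock: 12.15
ee_pos: [0.4169, -0.3699, 0.01]
tool_rot: [2.792, -0.353, 1.162]
wrist_force: [-0.4, 0.6, 1.2]
width: 1.003
gripper_force: 0.0
[ 0.41690127 -0.36989924  0.01001608] [-0.0062637  -0.03208445  0.00997614] [-0.00498665 -0.00260175  0.01637595]
```

```bash
python3 -m creep '[[[0,0,0,0,0,0],[0,0,0,0,0,0],[0,0,0,0,0,0],[0,0,0,0,0,0],[0,0,0,0,0,0],[0,0,0,0,0,0],[0,0,0,0,0,0]]]' 0 60
python3 - <<'E'
from h import *
np.set_printoptions(precision=3,suppress=True)
p,Rc=cur();print(p)
up=shift(Rc,[0,0,.15]);print('up150',up)
g=np.array([.46,.02,.16])
print('over',shift(Rc,g-p-[0,0,.15]))
E
```

```text
clock: 12.85
ee_pos: [0.4165, -0.37, 0.0094]
tool_rot: [2.792, -0.356, 1.161]
wrist_force: [-9.7, 0.3, 16.4]
width: 0.679
gripper_force: 60.4
[ 0.416 -0.37   0.009]
up150 [ 0.532 -0.    -0.529]
over [-0.195 -1.942 -0.199]
```

```bash
python3 -m creep '[[[0.03,0,-0.03,0,0,0],[0.05,0,-0.05,0,0,0],[0.08,0,-0.08,0,0,0],[0.1,0,-0.1,0,0,0],[0.12,0,-0.12,0,0,0],[0.12,0,-0.12,0,0,0],[0.1,0,-0.1,0,0,0],[0,0,0,0,0,0]]]'
python3 -m creep '[[[-0.016,-0.16,-0.016,0,0,0],[-0.016,-0.16,-0.016,0,0,0],[-0.016,-0.16,-0.016,0,0,0],[-0.016,-0.16,-0.016,0,0,0],[-0.016,-0.16,-0.016,0,0,0],[-0.016,-0.16,-0.016,0,0,0]]]'
python3 -m creep '[[[-0.016,-0.16,-0.016,0,0,0],[-0.016,-0.16,-0.016,0,0,0],[-0.016,-0.16,-0.016,0,0,0],[-0.016,-0.16,-0.016,0,0,0],[-0.016,-0.16,-0.016,0,0,0],[-0.016,-0.16,-0.016,0,0,0],[0,0,0,0,0,0]]]'
python3 - <<'E'
from h import *
np.set_printoptions(precision=3,suppress=True)
p,Rc=cur();s=get_state();print(p,s["qpos"],s["wrist_force"],s["width"])
print(turn(Rc,tool(-4.4,45,-1)))
E
```

```text
clock: 13.65
ee_pos: [0.4163, -0.3704, 0.1812]
tool_rot: [2.789, -0.353, 1.16]
wrist_force: [0.6, 0.2, -2.2]
width: 0.68
gripper_force: 66.1
clock: 14.25
ee_pos: [0.4366, -0.1758, 0.1767]
tool_rot: [2.796, -0.357, 1.155]
wrist_force: [1.1, -0.3, -3.4]
width: 0.678
gripper_force: 66.1
clock: 14.95
ee_pos: [0.458, -0.0321, 0.1791]
tool_rot: [2.788, -0.352, 1.166]
wrist_force: [0.1, -0.0, -4.1]
width: 0.682
gripper_force: 66.4
[ 0.458 -0.032  0.179] [-0.128  0.247  2.465  3.392  0.37  -1.719] [ 0.118 -0.017 -4.065] 0.681851865351761
[ 1.259 -0.071 -1.221]
```

The block is held, weighing about 0.4 kg. The wrist has flipped its fourth joint, so I'll roll in the positive direction, where joint 6 has range.

```bash
python3 -m creep '[[[0.0,0,0,0.63,-0.035,-0.61],[0,0,0,0.63,-0.035,-0.61],[0,0,0,0,0,1],[0,0,0,0,0,1],[0,0,0,0,0,1],[0,0,0,0,0,1],[0,0,0,0,0,1],[0,0,0,0,0,1],[0,0,0,0,0,1],[0,0,0,0,0,1]]]'
python3 -m creep '[[[0,0,0,0,0,1],[0,0,0,0,0,1],[0,0,0,0,0,1],[0,0,0,0,0,1],[0,0,0,0,0,1],[0,0,0,0,0,1],[0,0,0,0,0,1],[0,0,0,0,0,1],[0,0,0,0,0,1],[0,0,0,0,0,1]]]'
python3 -m creep '[[[0,0,0,0,0,1],[0,0,0,0,0,1],[0,0,0,0,0,1],[0,0,0,0,0,1],[0,0,0,0,0,1],[0,0,0,0,0,1],[0,0,0,0,0,1],[0,0,0,0,0,1],[0,0,0,0,0,1],[0,0,0,0,0,1]]]'
python3 -m creep '[[[0,0,0,0,0,1],[0,0,0,0,0,1],[0,0,0,0,0,1],[0,0,0,0,0,0.4],[0,0,0,0,0,0]]]'
python3 - <<'E'
from h import *
np.set_printoptions(precision=3,suppress=True)
p,Rc=cur();s=get_state();print(p,s["qpos"],s["wrist_force"],s["width"])
Rt=tool(-4.4,45,1);print(turn(Rc,Rt),shift(Rt,np.array([.51,-.01,.09])-p))
t=optics.capture("scene");cv2.imwrite("pics/s4.png",cv2.resize(t[120:330,150:430],None,fx=2,fy=2))
E
```

```text
clock: 15.95
ee_pos: [0.4615, -0.0357, 0.1818]
tool_rot: [-2.383, 1.249, -1.079]
wrist_force: [0.2, -0.3, -3.0]
width: 0.683
gripper_force: 66.5
clock: 16.95
ee_pos: [0.4616, -0.0357, 0.1817]
tool_rot: [-1.368, 2.052, -0.712]
wrist_force: [0.5, -0.2, -3.7]
width: 0.679
gripper_force: 66.5
clock: 17.95
ee_pos: [0.4616, -0.0357, 0.1818]
tool_rot: [-0.207, 2.347, -0.25]
wrist_force: [-0.5, 0.4, -3.3]
width: 0.679
gripper_force: 66.4
clock: 18.45
ee_pos: [0.4617, -0.0356, 0.1819]
tool_rot: [0.188, 2.336, -0.084]
wrist_force: [-0.5, 0.5, -3.6]
width: 0.678
gripper_force: 66.4
[ 0.462 -0.036  0.182] [-0.26   0.239  2.475  2.956  0.375  1.673] [-0.523  0.488 -3.6  ] 0.6776883212915611
[-0.635  0.136 -0.576] [0.162 0.146 0.488]
```

View pics/s4.png

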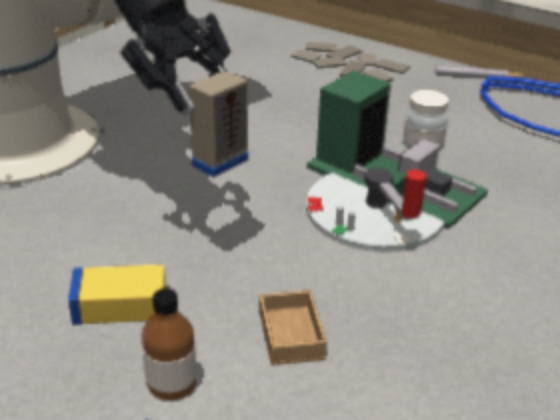

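The picture shows the block held upright over the bench at crop (220,120), with its blue foot down and its fish face outward (+x). The bystanders are untouched. I'll set it down on the bench to regrasp it from above.

```bash
python3 -m creep '[[[0,0,0,-0.635,0.136,-0.576],[0.04,0.037,0.122,0,0,0],[0.04,0.037,0.122,0,0,0],[0.04,0.037,0.122,0,0,0],[0.04,0.037,0.122,0,0,0],[0,0,0,0,0,0],[0,0,0,0,0,0]]]'
python3 - <<'E'
from h import *
np.set_printoptions(precision=3,suppress=True)
p,Rc=cur();s=get_state();print(p,s["qpos"],s["wrist_force"],s["width"])
Rt=tool(-4.4,45,1);print(turn(Rc,Rt),shift(Rt,[0,0,-.01]),shift(Rt,np.array([p[0],p[1],.056])-p))
E
```

```text
clock: 19.2
ee_pos: [0.5147, -0.0106, 0.0925]
tool_rot: [0.136, 2.341, -0.058]
wrist_force: [-0.3, 0.3, -3.0]
width: 0.682
gripper_force: 67.0
[ 0.515 -0.011  0.093] [-0.157  0.637  2.477  3.101  0.77   1.571] [-0.317  0.26  -3.   ] 0.6817005043849734
[-0.288  0.12  -0.275] [0.035 0.    0.035] [0.129 0.    0.129]
```

```bash
python3 -m creep '[[[0.03,0,0.03,-0.29,0.12,-0.27],[0.03,0,0.03,0,0,0],[0.03,0,0.03,0,0,0],[0.025,0,0.025,0,0,0],[0,0,0,0,0,0]]]'
python3 -m creep '[[[0.01,0,0.01,0,0,0],[0.005,0,0.005,0,0,0],[0,0,0,0,0,0],[0,0,0,0,0,0]]]'
python3 - <<'E'
from h import *
np.set_printoptions(precision=3,suppress=True)
p,Rc=cur();s=get_state();print(p,s["wrist_force"],s["wrist_torque"])
Rt=tool(-4.4,45,1);print(turn(Rc,Rt))
E
```

```text
clock: 19.7
ee_pos: [0.5155, -0.0112, 0.0615]
tool_rot: [0.093, 2.351, -0.038]
wrist_force: [-0.4, 1.0, -3.6]
width: 0.678
gripper_force: 67.0
clock: 20.1
ee_pos: [0.5159, -0.0107, 0.0569]
tool_rot: [0.092, 2.351, -0.037]
wrist_force: [0.9, -0.3, -3.9]
width: 0.682
gripper_force: 67.0
[ 0.516 -0.011  0.057] [ 0.893 -0.273 -3.871] [ 0.045  0.849 -0.012]
[-0.004  0.034 -0.016]
```

```bash
python3 -m creep '[[[0.008,0,0.008,0,0,0],[0.008,0,0.008,0,0,0],[0,0,0,0,0,0]]]'
python3 -m creep '[[[0.006,0,0.006,0,0,0],[0,0,0,0,0,0]]]'
python3 -m creep '[[[0.005,0,0.005,0,0,0],[0,0,0,0,0,0]]]'
```

```text
clock: 20.4
ee_pos: [0.5158, -0.0107, 0.0516]
tool_rot: [0.093, 2.352, -0.037]
wrist_force: [0.0, -0.4, -4.3]
width: 0.683
gripper_force: 67.0
clock: 20.6
ee_pos: [0.5159, -0.0106, 0.0505]
tool_rot: [0.092, 2.351, -0.037]
wrist_force: [-2.5, 1.0, 4.1]
width: 0.678
gripper_force: 67.7
clock: 20.8
ee_pos: [0.516, -0.0105, 0.0504]
tool_rot: [0.092, 2.349, -0.037]
wrist_force: [-8.4, 2.4, 25.3]
width: 0.677
gripper_force: 69.6
```

```bash
python3 -m creep '[[[-0.004,0,-0.004,0,0,0],[0,0,0,0,0,0]]]'
python3 -m creep '[[[0,0,0,0,0,0],[0,0,0,0,0,0],[0,0,0,0,0,0],[0,0,0,0,0,0]]]' 1
python3 -m creep '[[[0,0,-0.05,0,0,0],[0,0,-0.15,0,0,0],[0,0,-0.2,0,0,0],[0,0,-0.2,0,0,0],[0,0,-0.2,0,0,0],[0,0,-0.2,0,0,0],[0,0,0,0,0,0],[0,0,0,0,0,0]]]'
python3 - <<'E'
from h import *
np.set_printoptions(precision=3,suppress=True)
p,Rc=cur();s=get_state();print(p,s["qpos"])
Rt=tool(-4.4,0,1);print(turn(Rc,Rt))
i=optics.camera_info("wrist");im=optics.capture("wrist");t=optics.capture("top");cv2.imwrite("pics/t5.png",t)
m=np.zeros((420,800,3),np.uint8);m[:,:400]=im[:,80:480];m[:,400:]=cv2.resize(t[120:225,220:320],(400,420))
import json;json.dump({k:np.array(i[k]).tolist() for k in i},open("w5.json","w"));cv2.imwrite("pics/m5.png",m)
E
```

```text
clock: 21.0
ee_pos: [0.5159, -0.0107, 0.0505]
tool_rot: [0.092, 2.351, -0.037]
wrist_force: [-2.8, 2.1, 7.3]
width: 0.679
gripper_force: 68.0
clock: 21.4
ee_pos: [0.516, -0.0108, 0.05]
tool_rot: [0.093, 2.352, -0.037]
wrist_force: [-0.2, 0.8, 0.5]
width: 1.002
gripper_force: 0.0
clock: 22.2
ee_pos: [0.3983, 0.002, 0.1737]
tool_rot: [0.093, 2.347, -0.021]
wrist_force: [1.2, -0.3, -0.9]
width: 1.004
gripper_force: 0.0
[0.398 0.002 0.174] [-0.315  0.27   2.659  2.813  0.589  1.685]
[ 0.136  7.931 -0.022]
```

View pics/m5.png

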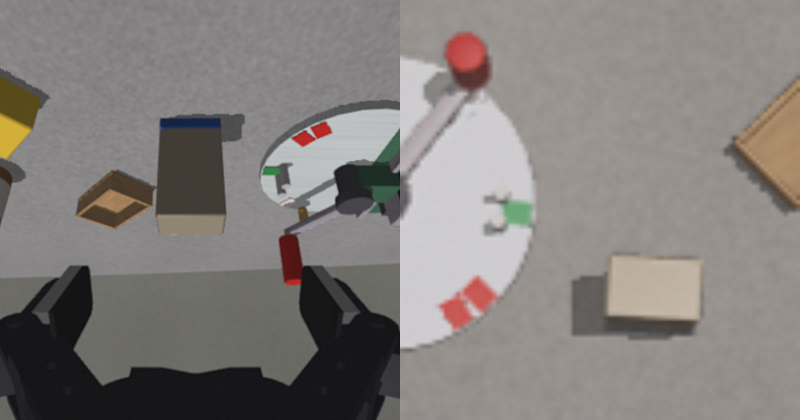

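```bash
python3 -m creep '[[[-0.14,0,0,0,0,0],[-0.14,0,0,0,0,0],[-0.14,0,0,0,0,0],[-0.14,0,0,0,0,0],[0,0,0,0,0,0]]]'
python3 -m creep '[[[0,0,0,0,0.8,0],[0,0,0,0,0.8,0],[0,0,0,0,0.8,0],[0,0,0,0,0.8,0],[0,0,0,0,0.8,0],[0,0,0,0,0.8,0],[0,0,0,0,0.8,0],[0,0,0,0,0.8,0],[0,0,0,0,0.8,0],[0,0,0,0,0.8,0]]]'
python3 - <<'E'
from h import *
np.set_printoptions(precision=4,suppress=True)
p,Rc=cur();s=get_state();print(s["clock"],p,s["qpos"])
q=np.array([(612,255),(701,258),(696,320),(606,317)],float)
c=plane("top",np.c_[220+(q[:,0]-400+.5)/4-.5,120+(q[:,1]+.5)/4-.5],.11);print(c,c.mean(0))
y=c[0]+c[3]-c[1]-c[2];print('y az',np.degrees(np.arctan2(y[1],y[0])))
Rt=tool(-4.4,0,1);print(turn(Rc,Rt))
E
```

```text
clock: 22.8
ee_pos: [0.4478, 0.0096, 0.2171]
tool_rot: [0.079, 2.359, 0.021]
wrist_force: [-0.8, -0.3, -0.5]
width: 0.998
gripper_force: 0.0
clock: 23.8
ee_pos: [0.3933, 0.0064, 0.0281]
tool_rot: [0.048, 2.848, 0.08]
wrist_force: [0.6, -0.5, 0.8]
width: 0.996
gripper_force: 0.0
23.8 [0.3933 0.0064 0.0281] [-0.2502  0.4976  2.3554  1.4419  0.1211  3.0716]
[[ 0.525   0.0189  0.11  ]
 [ 0.522  -0.0366  0.11  ]
 [ 0.4832 -0.0325  0.11  ]
 [ 0.4863  0.0234  0.11  ]] [ 0.5042 -0.0067  0.11  ]
y az 86.83538129965385
[0.6665 2.9005 0.4266]
```

Near the wrist singularity the tip drifted down without touching anything; joint 6 is at its limit. I'll raise it and roll the other way.

```bash
python3 -m creep '[[[0.0,0,-0.1,0,0,-1],[0,0,-0.1,0,0,-1],[0,0,-0.1,0,0,-1],[0,0,-0.1,0,0,-1]]]'
python3 -c "
from h import *
p,Rc=cur();print(get_state()['qpos'].round(2) if hasattr(get_state()['qpos'],'round') else get_state()['qpos'],Rc[:,2])"
python3 -m creep '[[[0.0,0,-0.1,0,0,-1],[0,0,-0.1,0,0,-1],[0,0,-0.1,0,0,-1],[0,0,-0.1,0,0,-1]]]'
python3 - <<'E'
from h import *
np.set_printoptions(precision=3,suppress=True)
p,Rc=cur();print(get_state()["qpos"],Rc[:,2]);print(turn(Rc,tool(-4.4,0,-1)),shift(Rc,[0,0,.1]))
E
```

```text
clock: 24.2
ee_pos: [0.357, 0.0004, 0.077]
tool_rot: [-0.52, 2.758, -0.006]
wrist_force: [1.2, 0.1, -0.6]
width: 0.998
gripper_force: 0.0
[-0.34  0.32  2.41  0.96  0.2   3.07] [ 0.32368858  0.05655713 -0.94447181]
clock: 24.6
ee_pos: [0.3256, -0.0083, 0.1395]
tool_rot: [-1.058, 2.586, -0.095]
wrist_force: [0.5, 0.2, 0.0]
width: 0.999
gripper_force: 0.0
[-0.46   0.057  2.375  0.482  0.473  3.071] [ 0.339  0.068 -0.938]
[ -4.372  -0.675 -22.592] [-0.145 -0.095 -0.469]
```

```bash
python3 -m creep '[[[0,0,0,-0.19,-0.03,-0.98],[0,0,0,-0.19,-0.03,-0.98],[0,0,0,-0.19,-0.03,-0.98],[0,0,0,-0.19,-0.03,-0.98],[0,0,0,-0.19,-0.03,-0.98],[0,0,0,-0.19,-0.03,-0.98],[0,0,0,-0.19,-0.03,-0.98],[0,0,0,-0.19,-0.03,-0.98],[0,0,0,-0.19,-0.03,-0.98],[0,0,0,-0.19,-0.03,-0.98]]]'
python3 - <<'E'
from h import *
np.set_printoptions(precision=3,suppress=True)
p,Rc=cur();print(get_state()["qpos"],Rc[:,2]);print(turn(Rc,tool(-4.4,0,-1)),shift(Rc,np.array([.45,-.005,.25])-p))
E
```

```text
clock: 25.6
ee_pos: [0.3268, -0.0074, 0.1395]
tool_rot: [-2.26, 1.829, -0.063]
wrist_force: [0.9, -0.3, -0.3]
width: 0.999
gripper_force: 0.0
[-0.462  0.117  2.228  0.331  0.729  2.229] [ 0.179  0.153 -0.972]
[ -2.519  -0.369 -12.774] [ 0.061 -0.707 -0.425]
```

```bash
python3 -m creep '[[[0.01,-0.118,-0.07,0,0,0],[0.01,-0.118,-0.07,0,0,0],[0.01,-0.118,-0.07,0,0,0],[0.01,-0.118,-0.07,0,0,0],[0.01,-0.118,-0.07,0,0,0],[0.01,-0.118,-0.07,0,0,0],[0,0,0,-0.2,-0.03,-1],[0,0,0,-0.2,-0.03,-1],[0,0,0,-0.2,-0.03,-1],[0,0,0,-0.2,-0.03,-1]]]'
python3 -m creep '[[[0,0,0,-0.2,-0.03,-1],[0,0,0,-0.2,-0.03,-1],[0,0,0,-0.2,-0.03,-1],[0,0,0,-0.2,-0.03,-1],[0,0,0,-0.2,-0.03,-1],[0,0,0,-0.2,-0.03,-1],[0,0,0,-0.2,-0.03,-1],[0,0,0,-0.2,-0.03,-1],[0,0,0,-0.2,-0.03,-0.8],[0,0,0,0,0,0]]]'
python3 - <<'E'
from h import *
np.set_printoptions(precision=3,suppress=True)
p,Rc=cur();print(get_state()["qpos"],Rc[:,2]);print(turn(Rc,tool(-4.4,0,-1)),shift(Rc,np.array([.5042,-.0067,.2])-p))
i=optics.camera_info("wrist");im=optics.capture("wrist");t=optics.capture("top");cv2.imwrite("pics/t6.png",t)
import json;json.dump({k:np.array(i[k]).tolist() for k in i},open("w6.json","w"));cv2.imwrite("pics/w6.png",im)
print(np.abs(t[150:215,255:310].astype(int)-cv2.imread("pics/t5.png")[150:215,255:310]).mean())
E
```

```text
clock: 26.6
ee_pos: [0.4498, -0.004, 0.2484]
tool_rot: [-2.644, 1.364, -0.04]
wrist_force: [0.2, -0.4, -0.7]
width: 1.001
gripper_force: 0.0
clock: 27.6
ee_pos: [0.4494, -0.0043, 0.2482]
tool_rot: [3.133, -0.115, -0.013]
wrist_force: [-0.2, -0.2, -0.2]
width: 1.001
gripper_force: 0.0
[-0.137  0.196  1.676 -0.007  1.277  1.509] [-0.008 -0.006 -1.   ]
[0.064 0.078 0.035] [ 0.276 -0.01   0.239]
24.777902097902096
```

View pics/w6.png

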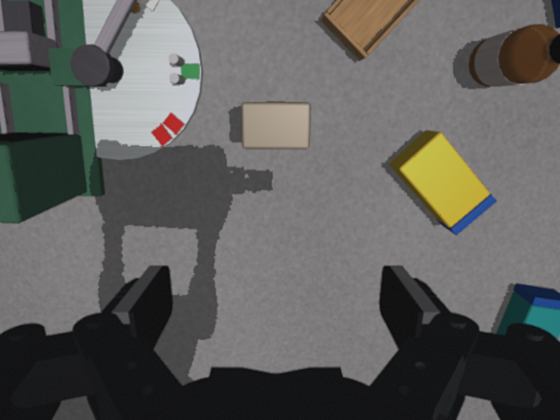

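Run:
```python
from h import *
import json
np.set_printoptions(precision=4,suppress=True)
ld=lambda f:{k:np.array(v) for k,v in json.load(open(f)).items()}
w6=ld("w6.json");im=cv2.imread("pics/w6.png")
h=cv2.cvtColor(im,cv2.COLOR_BGR2HSV)
m=np.zeros(im.shape[:2],bool);m[90:165,225:325]=True
B=max(blobs((h[...,2]>130)&m),key=lambda b:b[0]);c,_=cv2.findContours(B[3].astype(np.uint8),0,1)
r=cv2.minAreaRect(c[0]);q=cv2.boxPoints(r);print(r,q)
X=plane("w",q,.11,w6);print(X,X.mean(0))
for a,b in((0,1),(1,2)):print(np.linalg.norm(X[a]-X[b]),np.degrees(np.arctan2(*(X[b]-X[a])[1::-1])))
q5=np.array([(612,255),(701,258),(696,320),(606,317)],float).mean(0);t=(220+(q5[0]-400+.5)/4-.5,120+(q5[1]+.5)/4-.5)
o,d=ray("top",[t]);o2,d2=ray("w",[q.mean(0)],w6);print('tri',tri([(o,d[0]),(o2,d2[0])]))
p,Rc=cur();print(p,shift(Rc,np.array([*X.mean(0)[:2],.06])-p))
```

```text
((276.0, 125.5), (43.0, 66.0), 90.0) [[243. 104.]
 [309. 104.]
 [309. 147.]
 [243. 147.]]
[[ 0.5247  0.0165  0.11  ]
 [ 0.5205 -0.0395  0.11  ]
 [ 0.4842 -0.0377  0.11  ]
 [ 0.4885  0.02    0.11  ]] [ 0.5045 -0.0102  0.11  ]
0.05611423184383734 -94.22203158426744
0.036384343379282855 177.1428584037196
tri (array([ 0.5046, -0.0085,  0.1031]), [np.float64(0.0016930385533534087), np.float64(0.0016930385533534301)])
[ 0.4498 -0.0057  0.249 ] [ 0.279  -0.0072  0.9434]
```

Wrist and top views agree to 3 mm: the block centre is (0.5045, -0.0085) with its yaw matching the tool. I'll regrasp from above.

```bash
python3 -m creep '[[[0.093,-0.003,0,0,0,0],[0.093,-0.003,0.05,0,0,0],[0.093,-0.003,0.1,0,0,0],[0,0,0.15,0,0,0],[0,0,0.15,0,0,0],[0,0,0.15,0,0,0],[0,0,0.15,0,0,0],[0,0,0.12,0,0,0],[0,0,0.07,0,0,0],[0,0,0,0,0,0]]]'
python3 -m creep '[[[0,0,0,0,0,0],[0,0,0,0,0,0],[0,0,0,0,0,0],[0,0,0,0,0,0],[0,0,0,0,0,0],[0,0,0,0,0,0],[0,0,0,0,0,0]]]' 0 50
python3 - <<'E'
from h import *
p,Rc=cur();print(p,turn(Rc,tool(-4.4,0,-1)),get_state()["qpos"])
E
```

```text
clock: 28.7
ee_pos: [0.5043, -0.0123, 0.0604]
tool_rot: [3.128, -0.13, -0.009]
wrist_force: [0.3, -0.2, 0.4]
width: 1.0
gripper_force: 0.0
clock: 29.4
ee_pos: [0.5069, -0.0128, 0.0638]
tool_rot: [3.125, -0.128, 0.002]
wrist_force: [-1.5, 2.5, 7.0]
width: 0.684
gripper_force: 53.5
[ 0.50689925 -0.01282877  0.06384671] [ 0.13476196 -0.01633928 -0.04891389] [-0.13337797  0.51806738  1.78308018 -0.01798229  0.8381646   1.5311163 ]
```

Run:
```python
from h import *
import json
w2={k:np.array(v) for k,v in json.load(open("w2.json")).items()}
C=np.array([.5325,.2590]);a=np.radians(-4.4);M=np.array([[np.cos(a),-np.sin(a)],[np.sin(a),np.cos(a)]])
ys=np.arange(-66,67,3)
for n,f,inf in(("top","pics/top2.png",None),("w","pics/w2.png",w2)):
    S=cv2.cvtColor(cv2.imread(f),cv2.COLOR_BGR2HSV)[...,1].astype(np.float32)
    for x in(.0,.015,.025):
        P=[np.r_[C+M@[x,y/1e3],.026] for y in ys]
        u=proj(n,P,inf).astype(np.float32)
        v=cv2.remap(S,u[:,0].copy(),u[:,1].copy(),1).ravel()
        print(n,x,' '.join(f"{y}:{int(k)}" for y,k in zip(ys,v)))
# x profile of jaw / column face along y=0 at z=.012
xs=np.arange(-30,90,3)
V=cv2.cvtColor(cv2.imread("pics/top2.png"),cv2.COLOR_BGR2HSV)[...,1].astype(np.float32)
u=proj("top",[np.r_[C+M@[x/1e3,0],.07] for x in xs]).astype(np.float32)
print(' '.join(f"{y}:{int(k)}" for y,k in zip(xs,cv2.remap(V,u[:,0].copy(),u[:,1].copy(),1).ravel())))
```

```text
top 0.0 -66:9 -63:8 -60:24 -57:48 -54:50 -51:55 -48:51 -45:58 -42:13 -39:18 -36:17 -33:36 -30:54 -27:50 -24:52 -21:53 -18:51 -15:50 -12:50 -9:45 -6:45 -3:50 0:45 3:41 6:34 9:29 12:29 15:30 18:29 21:28 24:28 27:27 30:27 33:28 36:29 39:30 42:31 45:30 48:28 51:51 54:44 57:29 60:19 63:19 66:16
top 0.015 -66:4 -63:4 -60:19 -57:55 -54:50 -51:49 -48:51 -45:33 -42:15 -39:17 -36:12 -33:48 -30:46 -27:52 -24:51 -21:53 -18:47 -15:44 -12:51 -9:49 -6:47 -3:48 0:46 3:51 6:37 9:32 12:31 15:29 18:28 21:27 24:27 27:28 30:28 33:27 36:28 39:28 42:29 45:30 48:26 51:39 54:56 57:20 60:17 63:17 66:16
top 0.025 -66:6 -63:8 -60:32 -57:55 -54:51 -51:52 -48:53 -45:42 -42:16 -39:16 -36:16 -33:47 -30:48 -27:51 -24:52 -21:49 -18:46 -15:43 -12:48 -9:47 -6:47 -3:50 0:46 3:29 6:21 9:28 12:32 15:30 18:28 21:28 24:28 27:27 30:26 33:26 36:27 39:28 42:30 45:29 48:24 51:16 54:22 57:14 60:20 63:21 66:15
w 0.0 -66:10 -63:9 -60:92 -57:88 -54:89 -51:90 -48:91 -45:5 -42:17 -39:14 -36:97 -33:87 -30:86 -27:92 -24:90 -21:90 -18:92 -15:93 -12:97 -9:86 -6:89 -3:92 0:90 3:89 6:95 9:90 12:92 15:92 18:95 21:85 24:90 27:14 30:0 33:0 36
[... 153 characters left out ...]
7:90 -24:85 -21:88 -18:90 -15:93 -12:91 -9:93 -6:93 -3:93 0:92 3:95 6:91 9:94 12:89 15:89 18:91 21:95 24:91 27:88 30:0 33:0 36:0 39:0 42:0 45:0 48:0 51:0 54:0 57:0 60:0 63:0 66:0
w 0.025 -66:9 -63:12 -60:96 -57:93 -54:92 -51:95 -48:92 -45:13 -42:15 -39:21 -36:91 -33:88 -30:91 -27:89 -24:91 -21:93 -18:90 -15:96 -12:92 -9:92 -6:92 -3:90 0:92 3:92 6:91 9:88 12:90 15:89 18:92 21:89 24:92 27:90 30:0 33:0 36:0 39:0 42:0 45:0 48:0 51:0 54:0 57:0 60:0 63:0 66:0
-30:29 -27:28 -24:30 -21:29 -18:31 -15:31 -12:33 -9:30 -6:31 -3:30 0:32 3:31 6:31 9:33 12:32 15:29 18:28 21:24 24:15 27:21 30:23 33:23 36:19 39:21 42:11 45:27 48:36 51:33 54:33 57:33 60:32 63:31 66:31 69:32 72:33 75:30 78:30 81:29 84:31 87:30
```

```bash
python3 -m creep '[[[0,0,-0.03,0,0,0],[0,0,-0.1,0,0,0],[0,0,-0.15,0,0,0],[0,0,-0.15,0,0,0],[0,0,-0.15,0,0,0],[0,0,-0.15,0,0,0],[0,0,-0.1,0,0,0],[0,0,0,0,0,0]]]'
python3 -m creep '[[[0.009,-0.1,0,0,0,0],[0.009,-0.17,0,0,0,0],[0.009,-0.17,0,0,0,0],[0.009,-0.17,0,0,0,0],[0.009,-0.17,0,0,0,0],[0.009,-0.17,0,0,0,0],[0.009,-0.17,0,0,0,0],[0.007,-0.17,0,0,0,0],[0,-0.076,0,0,0,0],[0,0,0,0,0,0]]]'
python3 - <<'E'
from h import *
np.set_printoptions(precision=4,suppress=True)
p,Rc=cur();s=get_state();print(p,s["qpos"],s["wrist_force"],s["width"]);Rt=tool(-4.4,0,-1)
print(turn(Rc,Rt),shift(Rc,np.array([.542,.2586,.09])-p))
E
```

```text
clock: 30.2
ee_pos: [0.5077, -0.0108, 0.2318]
tool_rot: [3.125, -0.127, 0.007]
wrist_force: [0.0, 0.3, -4.8]
width: 0.684
gripper_force: 55.6
clock: 31.2
ee_pos: [0.542, 0.2619, 0.2236]
tool_rot: [3.125, -0.124, -0.004]
wrist_force: [0.4, -1.0, -4.0]
width: 0.686
gripper_force: 55.8
[0.542  0.2619 0.2236] [ 0.3586  0.4439  1.3642 -0.0127  1.3412  2.0116] [ 0.3755 -0.9944 -4.0335] 0.6857701128026454
[ 0.1443  0.0169 -0.025 ] [0.0026 0.0069 0.6684]
```

```bash
python3 -m creep '[[[0,0.003,0.1,0,0,0],[0,0.003,0.14,0,0,0],[0,0.001,0.14,0,0,0],[0,0,0.12,0,0,0],[0,0,0.08,0,0,0],[0,0,0.04,0,0,0],[0,0,0,0,0,0]]]'
python3 - <<'E'
from h import *
np.set_printoptions(precision=4,suppress=True)
p,Rc=cur();s=get_state();print(p,s["wrist_force"]);Rt=tool(-4.4,0,-1)
print(turn(Rc,Rt),shift(Rc,np.array([.542,.2586,.078])-p))
E
```

```text
clock: 31.9
ee_pos: [0.5417, 0.2563, 0.1]
tool_rot: [3.124, -0.128, -0.004]
wrist_force: [0.0, -0.2, -4.0]
width: 0.686
gripper_force: 55.7
[0.5417 0.2563 0.1   ] [ 0.0484 -0.2387 -3.9757]
[ 0.151   0.0198 -0.0518] [ 0.0007 -0.0135  0.1097]
```

```bash
python3 -m creep '[[[0,-0.006,0.03,0,0,0],[0,-0.006,0.03,0,0,0],[0,-0.002,0.03,0,0,0],[0,0,0.01,0,0,0],[0,0,0,0,0,0],[0,0,0,0,0,0]]]'
python3 -m creep '[[[0,0,0.01,0,0,0],[0,0,0,0,0,0]]]'
```

```text
clock: 32.5
ee_pos: [0.5459, 0.2585, 0.0855]
tool_rot: [3.124, -0.127, 0.011]
wrist_force: [-5.3, -23.6, 59.5]
width: 0.684
gripper_force: 66.3
clock: 32.7
ee_pos: [0.5467, 0.2577, 0.0847]
tool_rot: [3.124, -0.126, 0.014]
wrist_force: [-5.7, -32.9, 76.3]
width: 0.686
gripper_force: 70.1
```

Unexpected contact about 10 mm too high. I'll back up and look.

```bash
python3 -m creep '[[[0,0,-0.06,0,0,0],[0,0,-0.05,0,0,0],[0,0,-0.03,0,0,0],[0,0,0,0,0,0],[0,0,0,0,0,0]]]'
python3 - <<'E'
from h import *
import json
p,Rc=cur();print(p,get_state()["wrist_force"],get_state()["width"],turn(Rc,tool(-4.4,0,-1)))
i=optics.camera_info("wrist");w=optics.capture("wrist");s=optics.capture("scene");t=optics.capture("top")
for n,x in(("w7",w),("s7",s),("t7",t)):cv2.imwrite(f"pics/{n}.png",x)
json.dump({k:np.array(i[k]).tolist() for k in i},open("w7.json","w"))
m=np.zeros((600,800,3),np.uint8)
m[:300,:400]=cv2.resize(w,(400,300))
m[:,400:]=cv2.resize(s[130:250,305:385],(400,600),interpolation=2)
m[300:,:400]=cv2.resize(t[130:220,145:265],(400,300),interpolation=2)
cv2.imwrite("pics/m7.png",m)
E
```

```text
clock: 33.2
ee_pos: [0.5424, 0.2602, 0.1065]
tool_rot: [3.125, -0.127, -0.002]
wrist_force: [-0.2, 0.3, -4.0]
width: 0.684
gripper_force: 61.0
[0.54238219 0.2602195  0.10647463] [-0.23244509  0.34007971 -3.9682538 ] 0.6838997980835924 [ 0.14284232  0.00526728 -0.04322796]
```

View pics/m7.png

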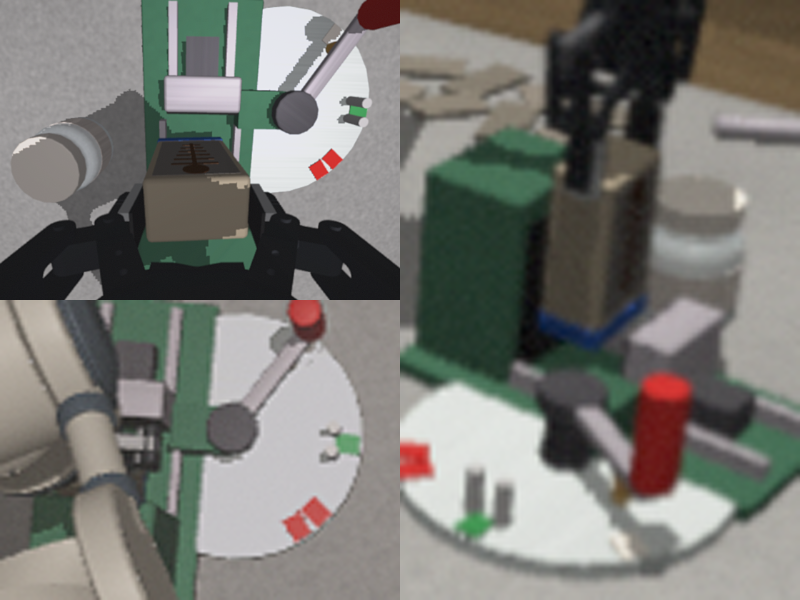

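The wrist panel shows the blue foot spanning (157–222,139), while the lips' inner edges are near 168 and 232. The block is therefore too far towards +y and was resting on that lip. I'll measure both in the same view so camera errors cancel.

Run:
```python
from h import *
import json
np.set_printoptions(precision=4,suppress=True)
w={k:np.array(v) for k,v in json.load(open("w7.json")).items()};im=cv2.imread("pics/w7.png")
h=cv2.cvtColor(im,cv2.COLOR_BGR2HSV)
bl=(h[...,0]>105)&(h[...,0]<130)&(h[...,1]>100);bl[:,:200]=0;bl[:, 340:]=0;bl[:180]=0;bl[215:]=0
ys,xs=np.nonzero(bl);print('blue',xs.min(),xs.max(),ys.min(),ys.max(),len(xs))
for r in range(ys.min(),ys.max()+1):
    k=xs[ys==r];print(r,k.min() if len(k) else'',k.max() if len(k) else'')
C=np.array([.5325,.259]);a=np.radians(-4.4);M=np.array([[np.cos(a),-np.sin(a)],[np.sin(a),np.cos(a)]])
cl=lambda X:(X[:,:2]-C)@M
r=ys.min()
for zf in(.043,.055):print('foot',zf,cl(plane("w",[(xs.min(),r),(xs.max(),r)],zf,w))*1e3)
for row in(165,172,178,184,190):
    s=' '.join(f"{u}:{h[row,u,1]}/{h[row,u,2]}" for u in list(range(214,246,2))+list(range(310,346,2)));print(row,s)
```

```text
blue 221 310 192 198 324
192 281 306
193 233 308
194 222 309
195 222 310
196 221 310
197 221 252
198 221 221
foot 0.043 [[ 24.7016  38.0844]
 [ 24.1926 -23.2557]]
foot 0.055 [[ 27.409   36.3427]
 [ 26.9257 -21.8926]]
165 214:89/69 216:89/69 218:89/69 220:90/68 222:92/69 224:92/69 226:80/70 228:91/73 230:94/108 232:95/115 234:98/115 236:97/116 238:94/117 240:97/116 242:96/117 244:95/116 310:97/123 312:95/123 314:98/125 316:96/117 318:90/68 320:90/71 322:90/71 324:90/71 326:91/67 328:91/45 330:85/45 332:85/45 334:98/107 336:96/125 338:96/125 340:95/126 342:97/126 344:96/128
172 214:86/68 216:94/68 218:89/69 220:92/69 222:45/74 224:16/113 226:14/111 228:16/111 230:14/108 232:7/70 234:96/114 236:97/118 238:96/117 240:95/115 242:95/116 244:97/116 310:98/122 312:97/121 314:96/122 316:95/115 318:85/66 320:86/68 322:89/69 324:92/69 326:77/66 328:79/45 330:81/44 332:88/52 334:97/121 336:98/125 338:100/125 340:97/126 342:97/126 344:97/126
178 214:89/69 216:90/68 218:90/68 220:95/67 222:48/75 224:14/112 226:16/110 228:14/110 230:17/108 232:11/70 234:89/66 236:95/78 238:97/118 240:98/115 242:94/
[... 243 characters left out ...]
67 220:95/67 222:60/72 224:12/109 226:14/109 228:14/109 230:14/108 232:14/73 234:80/67 236:89/69 238:86/65 240:93/112 242:95/116 244:95/116 310:95/121 312:95/121 314:96/120 316:97/121 318:97/121 320:96/122 322:98/117 324:94/68 326:12/65 328:17/108 330:15/205 332:14/205 334:14/205 336:12/194 338:87/126 340:96/122 342:97/124 344:97/124
190 214:89/69 216:90/68 218:91/67 220:91/67 222:60/72 224:14/108 226:14/109 228:14/109 230:17/108 232:14/73 234:81/69 236:89/69 238:92/69 240:89/69 242:89/69 244:86/68 310:95/121 312:96/120 314:96/122 316:96/122 318:97/121 320:94/122 322:98/115 324:88/67 326:12/66 328:16/129 330:16/207 332:15/203 334:16/204 336:11/186 338:105/119 340:96/122 342:97/123 344:96/122
```

Run:
```python
from h import *
import json
np.set_printoptions(precision=4,suppress=True)
w={k:np.array(v) for k,v in json.load(open("w7.json")).items()}
C=np.array([.5325,.259]);a=np.radians(-4.4);M=np.array([[np.cos(a),-np.sin(a)],[np.sin(a),np.cos(a)]])
cl=lambda X:((X[:,:2]-C)@M*1e3)
L=cl(plane("w",[(231.5,187),(328.8,187)],.026,w));print(L,L.mean(0),L[0]-L[1])
print(cl(plane("w",[(223,169),(330,177)],.026,w)), 'lip front ends should be x=35')
p,Rc=cur();print('tcp',cl(p[None]))
```

```text
[[ 24.5603  32.6621]
 [ 23.9987 -39.0234]] [24.2795 -3.1807] [ 0.5616 71.6856]
[[ 37.9333  38.3267]
 [ 31.4726 -39.6461]] lip front ends should be x=35
tcp [[9.6689 1.8234]]
```

Run:
```python
from h import *
import json
np.set_printoptions(precision=2,suppress=True)
w={k:np.array(v) for k,v in json.load(open("w7.json")).items()};im=cv2.imread("pics/w7.png")
h=cv2.cvtColor(im,cv2.COLOR_BGR2HSV)
C=np.array([.5325,.259]);a=np.radians(-4.4);M=np.array([[np.cos(a),-np.sin(a)],[np.sin(a),np.cos(a)]])
cl=lambda X:((X[:,:2]-C)@M*1e3)
# green->stone transitions: stone hue
st=(h[...,0]<30)&(h[...,1]>35)
for r in range(205,330,12):
    k=np.nonzero(st[r,190:365])[0]+190
    print(r,(k.min(),k.max()) if len(k) else None, [tuple(int(c) for c in im[r,u]) for u in(205,275,345)])
# predicted corners for an upright block under the TCP
p,Rc=cur();q=cl(p[None])[0];print('tcp clamp',q)
for z in(.043,.153):
    P=[np.r_[C+M@[(q[0]-2.4+sx)/1e3,(q[1]+sy)/1e3],z] for sx in(20,-20) for sy in(30,-30)]
    print(z,proj("w",P,w))
```

```text
205 (np.int64(220), np.int64(316)) [(53, 65, 41), (41, 43, 46), (97, 123, 76)]
217 (np.int64(215), np.int64(325)) [(51, 62, 41), (36, 41, 51), (96, 121, 74)]
229 (np.int64(210), np.int64(334)) [(56, 65, 49), (16, 23, 33), (95, 119, 74)]
241 (np.int64(206), np.int64(343)) [(65, 70, 72), (17, 24, 34), (86, 107, 76)]
253 (np.int64(201), np.int64(349)) [(74, 83, 91), (76, 86, 94), (144, 164, 178)]
265 (np.int64(200), np.int64(349)) [(81, 91, 99), (82, 93, 101), (79, 89, 96)]
277 (np.int64(202), np.int64(348)) [(79, 89, 96), (81, 92, 100), (78, 88, 95)]
289 (np.int64(202), np.int64(347)) [(76, 85, 93), (81, 91, 98), (77, 88, 95)]
301 (np.int64(203), np.int64(347)) [(75, 85, 92), (80, 90, 98), (75, 85, 92)]
313 (np.int64(204), np.int64(347)) [(72, 81, 88), (79, 90, 97), (73, 83, 90)]
325 (np.int64(205), np.int64(346)) [(66, 74, 80), (78, 89, 96), (119, 135, 148)]
tcp clamp [9.67 1.82]
0.043 [[229.95 188.27]
 [317.22 187.59]
 [232.18 242.89]
 [315.71 242.08]]
0.153 [[198.63 248.45]
 [353.45 246.92]
 [205.21 337.12]
 [347.76 335.27]]
```

The block sits tipped by about 3° in the fingers, so its foot is about 10 mm off towards +y. I'll turn it back and shift.

```bash
python3 -m creep '[[[0,0.018,0,-0.25,0,0],[0,0.017,0,-0.25,0,0],[0,0,0,0,0,0],[0,0,0,0,0,0]]]'
cat > chk.py <<'E'
from h import *
np.set_printoptions(precision=2,suppress=True)
w=optics.camera_info("wrist");p,Rc=cur();im=optics.capture("wrist");cv2.imwrite("pics/w8.png",im)
h=cv2.cvtColor(im,cv2.COLOR_BGR2HSV)
C=np.array([.5325,.259]);a=np.radians(-4.4);M=np.array([[np.cos(a),-np.sin(a)],[np.sin(a),np.cos(a)]])
cl=lambda X:((X[:,:2]-C)@M*1e3)
bl=(h[...,0]>105)&(h[...,0]<130)&(h[...,1]>100);bl[:,:190]=0;bl[:,350:]=0;bl[:160]=0;bl[230:]=0
ys,xs=np.nonzero(bl);zf=p[2]-.0638
F=cl(plane("w",[(xs.min(),ys.min()),(xs.max(),ys.min())],zf,w));print('foot px',xs.min(),xs.max(),ys.min(),ys.max(),F,F.mean(0))
for x in(.020,.025,.030):
    yy=np.arange(-50,51,1.);u=proj("w",[np.r_[C+M@[x,y/1e3],.026] for y in yy],w).astype(np.float32)
    v=cv2.remap(h[...,1],u[:,0].copy(),u[:,1].copy(),1).ravel();g=yy[(v<40)];print('lips',x,g[(abs(g)>25)&(abs(g)<48)])
st=(h[...,0]<30)&(h[...,1]>35)
for r in(205,253,289):
    k=np.nonzero(st[r,180:375])[0]+180;print(r,k.min(),k.max())
print('tcp',cl(p[None]),p,turn(Rc,tool(-4.4,0,-1)),get_state()["wrist_force"])
E
python3 chk.py
```

```text
clock: 33.75
ee_pos: [0.542, 0.2534, 0.107]
tool_rot: [3.075, -0.124, -0.004]
wrist_force: [1.6, 0.6, -3.7]
width: 0.683
gripper_force: 61.0
foot px 221 311 192 198 [[ 25.18  27.98]
 [ 23.98 -34.14]] [24.58 -3.08]
lips 0.02 [-44. -43. -42. -41. -40. -39. -38. -37.  32.  33.  34.  35.  36.  37.
  38.  39.]
lips 0.025 [-45. -44. -43. -42. -41. -40. -39. -38. -37.  32.  33.  34.  35.  36.
  37.  38.  39.]
lips 0.03 [-41. -40. -39. -38. -37.  32.  33.  34.  35.  36.  37.  38.  39.]
205 220 315
253 201 349
289 202 347
tcp [[ 9.89 -4.85]] [0.54 0.25 0.11] [ 0.64  0.   -0.04] [-0.32 -0.05 -3.28]
```

```bash
python3 -c "
from h import *
p,Rc=cur();print(shift(Rc,[0,0,-.01]))"
python3 -m creep '[[[0,0,0.04,0,0,0],[0,0,0.03,0,0,0],[0,0,0.02,0,0,0],[0,0,0,0,0,0]]]'
python3 chk.py
```

```text
[ 1.78081420e-06 -3.19382373e-03  4.98978906e-02]
clock: 34.2
ee_pos: [0.5415, 0.2517, 0.0883]
tool_rot: [3.074, -0.125, -0.006]
wrist_force: [-0.1, 0.3, -3.9]
width: 0.684
gripper_force: 60.9
foot px 221 311 192 198 [[ 24.74  26.16]
 [ 23.49 -35.93]] [24.12 -4.88]
lips 0.02 [-44. -43. -42. -41. -40. -39. -38. -37. -36. -34. -33. -32. -31. -30.
 -29. -28. -27. -26.  26.  32.  33.  34.  35.  36.  37.  38.  39.]
lips 0.025 [-45. -44. -43. -42. -41. -40. -39. -38. -37.  32.  33.  34.  35.  36.
  37.  38.  39.]
lips 0.03 [-41. -40. -39. -38. -37.  32.  33.  34.  35.  36.  37.  38.  39.]
205 220 315
253 201 349
289 202 348
tcp [[ 9.53 -6.6 ]] [0.54 0.25 0.09] [ 0.65  0.01 -0.05] [ 0.3   0.22 -4.08]
```

```bash
python3 -m creep '[[[0,-0.01,0.02,0,0,0],[0,-0.001,0.012,0,0,0],[0,0,0,0,0,0]]]'
python3 -m creep '[[[0,0,0.01,0,0,0],[0,0,0.005,0,0,0],[0,0,0,0,0,0]]]'
python3 -m creep '[[[0,0,0.006,0,0,0],[0,0,0,0,0,0]]]'
```

```text
clock: 34.55
ee_pos: [0.5419, 0.2538, 0.0823]
tool_rot: [3.075, -0.125, -0.005]
wrist_force: [0.5, 0.3, -3.3]
width: 0.684
gripper_force: 61.0
clock: 34.85
ee_pos: [0.542, 0.2535, 0.0795]
tool_rot: [3.075, -0.125, -0.004]
wrist_force: [0.1, -0.3, -3.2]
width: 0.683
gripper_force: 61.0
clock: 35.05
ee_pos: [0.5421, 0.2535, 0.0784]
tool_rot: [3.075, -0.125, -0.004]
wrist_force: [0.9, 0.6, -4.2]
width: 0.687
gripper_force: 61.0
```

```bash
python3 -m creep '[[[0,0,0.006,0,0,0],[0,0,0,0,0,0]]]'
python3 -m creep '[[[0,0,0.006,0,0,0],[0,0,0,0,0,0]]]'
python3 -m creep '[[[0,0,0.006,0,0,0],[0,0,0,0,0,0]]]'
python3 chk.py
```

```text
clock: 35.25
ee_pos: [0.542, 0.2534, 0.0771]
tool_rot: [3.075, -0.125, -0.004]
wrist_force: [-0.3, -0.3, -4.2]
width: 0.682
gripper_force: 61.0
clock: 35.45
ee_pos: [0.542, 0.2533, 0.0759]
tool_rot: [3.075, -0.125, -0.004]
wrist_force: [-0.6, -0.1, -4.5]
width: 0.682
gripper_force: 61.0
clock: 35.65
ee_pos: [0.542, 0.2532, 0.0747]
tool_rot: [3.075, -0.125, -0.004]
wrist_force: [0.3, 0.2, -3.8]
width: 0.687
gripper_force: 61.0
foot px 221 310 192 198 [[ 25.19  27.78]
 [ 23.97 -33.62]] [24.58 -2.92]
lips 0.02 [-44. -43. -42. -41. -40. -39. -38. -37. -36. -31. -30. -29. -28. -27.
 -26.  28.  32.  33.  34.  35.  36.  37.  38.  39.]
lips 0.025 [-45. -44. -43. -42. -41. -40. -39. -38. -37.  32.  33.  34.  35.  36.
  37.  38.  39.]
lips 0.03 [-41. -40. -39. -38. -37.  32.  33.  34.  35.  36.  37.  38.  39.]
205 220 316
253 201 349
289 202 347
tcp [[ 9.92 -5.01]] [0.54 0.25 0.07] [ 0.64  0.   -0.05] [-0.23  0.54 -3.84]
```

```bash
python3 -m creep '[[[0,0,0.006,0,0,0],[0,0,0.004,0,0,0],[0,0,0,0,0,0]]]'
python3 -m creep '[[[0,0,0.006,0,0,0],[0,0,0,0,0,0]]]'
python3 -m creep '[[[0,0,0.006,0,0,0],[0,0,0,0,0,0]]]'
```

```text
clock: 36.0
ee_pos: [0.5427, 0.2533, 0.0739]
tool_rot: [3.075, -0.125, -0.002]
wrist_force: [-3.1, -0.7, 12.4]
width: 0.69
gripper_force: 62.7
clock: 36.2
ee_pos: [0.5432, 0.2533, 0.0739]
tool_rot: [3.076, -0.125, 0.001]
wrist_force: [-5.2, -1.2, 28.6]
width: 0.685
gripper_force: 64.5
clock: 36.4
ee_pos: [0.5437, 0.2534, 0.0738]
tool_rot: [3.076, -0.125, 0.003]
wrist_force: [-8.9, -3.6, 46.0]
width: 0.684
gripper_force: 66.3
```

```bash
python3 -m creep '[[[0,0,-0.012,0,0,0],[0,0,0,0,0,0]]]'
python3 -m creep '[[[0,0,0,0,0,0],[0,0,0,0,0,0]]]' 0.78 20
python3 -m creep '[[[0,0,0,0,0,0],[0,0,0,0,0,0]]]' 1
python3 chk.py
```

```text
clock: 36.6
ee_pos: [0.5426, 0.2535, 0.0738]
tool_rot: [3.076, -0.125, -0.002]
wrist_force: [-3.0, -0.0, 18.4]
width: 0.687
gripper_force: 63.4
clock: 36.8
ee_pos: [0.5421, 0.2532, 0.0727]
tool_rot: [3.075, -0.125, -0.004]
wrist_force: [-0.1, 0.3, -0.5]
width: 0.781
gripper_force: 0.0
clock: 37.0
ee_pos: [0.542, 0.2531, 0.0726]
tool_rot: [3.075, -0.125, -0.004]
wrist_force: [-0.7, 0.4, 0.1]
width: 1.001
gripper_force: 0.0
foot px 220 310 192 197 [[ 25.22  28.33]
 [ 23.98 -33.75]] [24.6  -2.71]
lips 0.02 [-44. -43. -42. -41. -40. -39. -38. -37. -36. -31. -30. -29. -28. -27.
 -26.  29.  32.  33.  34.  35.  36.  37.  38.  39.]
lips 0.025 [-45. -44. -43. -42. -41. -40. -39. -38. -37. -36. -29. -28. -27. -26.
  26.  32.  33.  34.  35.  36.  37.  38.  39.]
lips 0.03 [-41. -40. -39. -38. -37.  32.  33.  34.  35.  36.  37.  38.  39.]
205 218 315
253 201 347
289 200 346
tcp [[ 9.96 -5.14]] [0.54 0.25 0.07] [ 0.64  0.   -0.05] [-0.95 -0.09 -0.25]
```

The block is placed between the lips; nothing shifted on release. I'll rise and return to the knob.

```bash
python3 -m creep '[[[0,0,-0.06,0,0,0],[0,0,-0.12,0,0,0],[0,0,-0.17,0,0,0],[0,0,-0.2,0,0,0],[0,0,-0.2,0,0,0],[0,0,-0.1,0,0,0],[0,0,0,0.64,0,0],[0,0,0,0,0,0]]]'
python3 -m creep '[[[0,0,0,0,0,-1],[0,0,0,0,0,-1],[0,0,0,0,0,-1],[0,0,0,0,0,-1],[0,0,0,0,0,-1],[0,0,0,0,0,-1],[0,0,0,0,0,-1],[0,0,0,0,0,-1],[0,0,0,0,0,-1],[0,0,0,0,0,-1]]]'
python3 -m creep '[[[0,0,0,0,0,-1],[0,0,0,0,0,-1],[0,0,0,0,0,-1],[0,0,0,0,0,-1],[0,0,0,0,0,-1],[0,0,0,0,0,-1],[0,0,0,0,0,-0.4],[0,0,0,0,0,0]]]'
python3 - <<'E'
from h import *
np.set_printoptions(precision=3,suppress=True)
i=optics.camera_info("wrist")
p,Rc=cur();im=optics.capture("wrist");t=optics.capture("top");cv2.imwrite("pics/t9.png",t);cv2.imwrite("pics/w9.png",im)
h=cv2.cvtColor(t,cv2.COLOR_BGR2HSV)
for n,m,inf in(("top",t,None),("w",im,i)):
    h=cv2.cvtColor(m,cv2.COLOR_BGR2HSV)
    for B in blobs(((h[...,0]<6)|(h[...,0]>174))&(h[...,1]>110)&(h[...,2]>50),20):print(n,B[:3],plane(n,[B[1]],.12 if n=="top" else .1,inf))
print(p,get_state()["qpos"],turn(Rc,tool(90,0,-1)),shift(Rc,np.array([.654,.110,.2])-p),shift(Rc,[1,0,0]))
E
```

```text
clock: 37.85
ee_pos: [0.5431, 0.2634, 0.2441]
tool_rot: [-3.137, 0.129, -0.003]
wrist_force: [-0.4, 0.1, -0.3]
width: 0.997
gripper_force: 0.0
clock: 38.85
ee_pos: [0.5425, 0.2638, 0.2422]
tool_rot: [2.812, 1.398, -0.003]
wrist_force: [0.6, -0.3, -0.2]
width: 1.002
gripper_force: 0.0
clock: 39.65
ee_pos: [0.5426, 0.2639, 0.2422]
tool_rot: [2.234, 2.208, -0.003]
wrist_force: [-0.1, 0.4, -0.1]
width: 1.0
gripper_force: 0.0
top (np.int32(90), array([236.4, 133.6]), array([231, 128,  11,  13], dtype=int32)) [[0.65  0.106 0.12 ]]
top (np.int32(36), array([239.3, 193.2]), array([236, 189,   8,   9], dtype=int32)) [[0.501 0.102 0.12 ]]
top (np.int32(35), array([233.6, 197.6]), array([230, 194,   8,   8], dtype=int32)) [[0.491 0.116 0.12 ]]
w (np.int32(165), array([243.4, 283.7]), array([235, 276,  18,  16], dtype=int32)) [[0.509 0.167 0.1  ]]
w (np.int32(160), array([252.8, 294.5]), array([244, 287,  18,  16], dtype=int32)) [[0.518 0.155 0.1  ]]
w (np.int32(956), array([379.7, 332.2]), array([364, 306,  35,  51], dtype=int32)) [[0.65  0.109 0.1  ]]
[0.543 0.264 0.242] [ 0.354  0.427  1.34  -0.001  1.376  0.368] [-0.011  0.018 -0.116] [-0.762  0.566  0.212] [ 0.058  5.    -0.005]
```

```bash
python3 -m creep '[[[-0.152,0.112,0.04,0,0,0],[-0.152,0.112,0.04,0,0,0],[-0.152,0.112,0.04,0,0,0],[-0.152,0.112,0.04,0,0,0],[-0.152,0.112,0.04,0,0,0],[0,0,0.1,0,0,0],[0,0,0.15,0,0,0],[0,0,0.15,0,0,0],[0,0,0.15,0,0,0],[0,0,0,0,0,0]]]'
python3 -c "
from h import *
p,Rc=cur();print(p,shift(Rc,np.array([.6535,.110,.082])-p))"
```

```text
clock: 40.75
ee_pos: [0.6504, 0.1104, 0.0887]
tool_rot: [-2.233, -2.204, 0.009]
wrist_force: [-0.3, 0.1, -0.5]
width: 0.997
gripper_force: 0.0
[0.6504247  0.11038539 0.08869082] [-0.00168298  0.01563485  0.03334733]
```

```bash
python3 -m creep '[[[0,0.015,0.033,0,0,0],[0,0,0,0,0,0]]]'
python3 -m creep '[[[0,0,0,0,0,0],[0,0,0,0,0,0],[0,0,0,0,0,0],[0,0,0,0,0,0],[0,0,0,0,0,0],[0,0,0,0,0,0],[0,0,0,0,0,0]]]' 0 30
python3 - <<'E'
from h import *
np.set_printoptions(precision=3,suppress=True)
p,Rc=cur();hg=np.array([.576,.1700]);d=p[:2]-hg;z=np.arctan2(d[1],d[0]);print(p,'angle',-.571-np.radians(4.4)-z,np.linalg.norm(d))
z0=np.arctan2(d[1],d[0]);a0=-.571-np.radians(4.4)-z0
a=np.linspace(a0,1.0,9);zz=-.571-np.radians(4.4)-a;P=np.c_[np.cos(zz),np.sin(zz)]*.1
for q in np.diff(P,axis=0):print(shift(Rc,[*q,0]))
E
```

```text
clock: 40.95
ee_pos: [0.6571, 0.1107, 0.0868]
tool_rot: [2.235, 2.207, 0.001]
wrist_force: [-0.5, -0.8, 0.1]
width: 1.0
gripper_force: 0.0
clock: 41.65
ee_pos: [0.6537, 0.1107, 0.0863]
tool_rot: [-2.233, -2.206, 0.005]
wrist_force: [-15.6, 0.4, 14.6]
width: 0.265
gripper_force: 28.7
[0.654 0.111 0.086] angle 0.004441895704401011 0.09772532635161994
[-0.047 -0.04   0.   ]
[-0.042 -0.046  0.   ]
[-0.036 -0.051  0.   ]
[-0.03  -0.055  0.   ]
[-0.023 -0.058  0.   ]
[-0.015 -0.06   0.   ]
[-0.008 -0.062  0.   ]
[ 0.    -0.062  0.   ]
```

```bash
python3 -m creep '[[[-0.047,-0.045,0,0,0,0],[-0.042,-0.050,0,0,0,0],[-0.036,-0.055,0,0,0,0],[-0.030,-0.055,0,0,0,0],[-0.023,-0.058,0,0,0,0],[-0.015,-0.060,0,0,0,0],[0,0,0,0,0,0],[0,0,0,0,0,0]]]'
cat > ang.py <<'E'
from h import *
np.set_printoptions(precision=4,suppress=True)
p,Rc=cur()
for hg in([.576,.170],[.5751,.1690],[.5766,.1717]):
    d=p[:2]-hg;print(p,'angle',-.571-np.radians(4.4)-np.arctan2(d[1],d[0]),np.linalg.norm(d),get_state()["wrist_force"])
E
python3 ang.py
```

```text
clock: 42.45
ee_pos: [0.5928, 0.0721, 0.0882]
tool_rot: [2.232, 2.205, 0.004]
wrist_force: [-1.0, -5.7, 24.3]
width: 0.001
gripper_force: 12.0
[0.5928 0.0721 0.0882] angle 0.752712194913096 0.09932186999911555 [-1.0317 -5.7379 24.2807]
[0.5928 0.0721 0.0882] angle 0.7419860123093843 0.09849452119857534 [-1.0317 -5.7379 24.2807]
[0.5928 0.0721 0.0882] angle 0.7614280798863303 0.10089943251268511 [-1.0317 -5.7379 24.2807]
```

The knob slipped out. I'll locate it.

```bash
cat > kn.py <<'E'
from h import *
np.set_printoptions(precision=3,suppress=True)
i=optics.camera_info("wrist");p,Rc=cur();im=optics.capture("wrist");t=optics.capture("top");cv2.imwrite("pics/tk.png",t);cv2.imwrite("pics/wk.png",im)
s=optics.capture("scene");cv2.imwrite("pics/sk.png",s)
for n,m in(("top",t),("w",im),("scene",s)):
    h=cv2.cvtColor(m,cv2.COLOR_BGR2HSV)
    for B in blobs(((h[...,0]<6)|(h[...,0]>174))&(h[...,1]>110)&(h[...,2]>40),15):
        if n!="scene" or (290<B[1][0]<420 and 150<B[1][1]<260): print(n,B[0],B[1],B[2],plane(n,[B[1]],.1,i if n=="w" else None))
print(p,get_state()["wrist_force"],get_state()["width"])
E
python3 kn.py
```

```text
w 614 [142.2 141.7] [125 125  35  34] [[0.533 0.128 0.1  ]]
w 588 [160.6 163. ] [144 147  34  34] [[0.54  0.118 0.1  ]]
w 1888 [288.8 240. ] [262 213  54  70] [[0.599 0.079 0.1  ]]
scene 223 [331.  216.1] [326 204  12  25] [[0.606 0.056 0.1  ]]
scene 41 [307.  221.6] [304 219   7   7] [[0.57 0.   0.1 ]]
[0.593 0.072 0.088] [-0.82  -5.599 24.86 ] -0.001039645175734504
```

Run:
```python
from h import *
np.set_printoptions(precision=1,suppress=True)
i=optics.camera_info("wrist")
for a in(.5,.6,.65,.7,.75,.8,.9,1.0):
    z=-.571-np.radians(4.4)-a;c=np.array([.576,.170])+.1*np.array([np.cos(z),np.sin(z)])
    P=[[*c,.058],[*c,.12]];print(a,c.round(3)*1000,proj("scene",P).ravel(),proj("w",P,i).ravel())
p,_=cur();print(proj("scene",[p]),proj("w",[p],i))
```

```text
0.5 [617.  79.] [337.5 227.3 339.8 206.8] [314.9 215.9 331.  256.9]
0.6 [608.  75.] [333.6 226.8 335.8 206.3] [299.5 221.9 309.6 264.9]
0.65 [603.  74.] [331.7 226.4 333.8 205.9] [291.6 224.3 298.6 268.1]
0.7 [598.  72.] [329.9 226.  331.9 205.5] [283.7 226.3 287.6 270.8]
0.75 [593.  71.] [328.  225.6 330.  205.1] [275.6 227.9 276.5 273. ]
0.8 [588.  71.] [326.2 225.1 328.1 204.6] [267.6 229.2 265.4 274.7]
0.9 [578.  70.] [322.7 223.9 324.5 203.5] [251.3 230.6 242.9 276.5]
1.0 [568.  70.] [319.5 222.6 321.1 202.3] [234.9 230.4 220.3 276.2]
[[329.1 215.6]] [[275.9 245.1]]
```

Run:
```python
from h import *
for f,(r0,r1,rs,c0,c1,cs) in(("pics/wk.png",(190,330,5,190,370,3)),("pics/sk.png",(170,250,2,290,360,1))):
    im=cv2.imread(f);h=cv2.cvtColor(im,cv2.COLOR_BGR2HSV)
    for r in range(r0,r1,rs):
        s=''
        for c in range(c0,c1,cs):
            H,S,V=map(int,h[r,c]);s+='R' if (H<8 or H>172) and S>110 and V>35 else '#' if V<45 else 'g' if S>60 and 35<H<95 else '+' if V>170 else '.'
        print(r,s)
    print()
```

```text
190 ++++++++......gggg..................++++++++++..............
195 +++++++++....ggggg.....++...........+++++++.................
200 .++++++++++++ggggggg..+++...........++++....................
205 .....++++++++ggggggg+++++.........++........................
210 ...........++ggggggg++++++..................................
215 .............................RRRRRR.........................
220 ...........................RRRRRRRRRR.......................
225 ..........................RRRRRRRRRRRR......................
230 .........................RRRRRRRRRRRRRR.....................
235 .........................RRRRRRRRRRRRRR.....................
240 .........................RRRRRRRRRRRRRRR....................
245 .........................RRRRRRRRRRRRRRR....................
250 ........................RRRRRRRRRRRRRRRRR...................
255 ............................##....RRRRRRR...................
260 ............................##....RRRRRRRR..................
265 ....................###.....##.....###RRRR..................
270 ..................#####.....##.....#####RR..............
[... 3020 characters left out ...]
...................++++++
232 +.+++++++..++++.....++++++++..................................++++++++
234 ++++++++++++++.++.....+++++gggggg...........................++++++++++
236 ++++++..+++++++++++.........gggg++++............................++++++
238 +++++++++++++++++++++..........+++++...........................+++++++
240 ++++++++++++++++++++++++++.........++.......++++++++++++++....+++++++.
242 ++++++++++++++++++++++++++++++...............++++++++++++++...........
244 +++++++++++++++++.+.+++++++++++++++..................................+
246 +++++++++++++++++++++++++++++++++++++++++++++++.............+.++++++++
248 ++++++++.+++++++++++++++++++++++++++++++++++++++++++++++++++++++++++++
```

The picture maps show the shut fingers wedged in the knob's top, with the lever at about 0.68. I'll lift off and regrip.

```bash
python3 -m creep '[[[0,0,-0.1,0,0,0],[0,0,-0.1,0,0,0],[0,0,-0.1,0,0,0],[0,0,-0.1,0,0,0],[0,0,0,0,0,0]]]'
python3 -m creep '[[[0,0,-0.1,0,0,0],[0,0,-0.1,0,0,0],[0,0,0,0,0,0],[0,0,0,0,0,0]]]' 1
python3 kn.py
python3 - <<'E'
from h import *
np.set_printoptions(precision=1,suppress=True)
i=optics.camera_info("wrist")
for a in(.2,.4,.5,.6,.65,.7,.8,.9,1.0):
    z=-.571-np.radians(4.4)-a;c=np.array([.576,.170])+.1*np.array([np.cos(z),np.sin(z)])
    P=[[*c,.089]];print(a,c.round(3)*1000,proj("scene",P).ravel(),proj("w",P,i).ravel(),proj("top",[[*c,.12]]).ravel())
E
```

```text
clock: 43.1
ee_pos: [0.5925, 0.0728, 0.1687]
tool_rot: [2.233, 2.206, 0.005]
wrist_force: [0.1, -0.4, -1.1]
width: -0.003
gripper_force: 0.0
clock: 43.5
ee_pos: [0.5909, 0.0728, 0.2056]
tool_rot: [2.235, 2.208, -0.0]
wrist_force: [-0.4, 0.5, 0.4]
width: 0.681
gripper_force: 0.0
top 25 [253.9 156.6] [252 152   4  10] [[0.595 0.065 0.1  ]]
top 18 [238.5 191.4] [236 189   6   5] [[0.508 0.105 0.1  ]]
w 278 [186.2 132.6] [175 122  23  22] [[0.522 0.126 0.1  ]]
w 269 [198.5 147.7] [188 137  22  23] [[0.531 0.114 0.1  ]]
w 1101 [284.7 200.4] [270 178  32  44] [[0.598 0.07  0.1  ]]
scene 233 [331.  215.4] [326 204  12  25] [[0.605 0.059 0.1  ]]
scene 43 [307.1 221.3] [304 218   7   8] [[0.57  0.001 0.1  ]]
[0.591 0.073 0.206] [0.475 0.681 0.504] 0.9251198198333824
0.2 [642.  95.] [350.4 217.5] [337.9 167.7] [241.  136.7]
0.4 [626.  83.] [342.6 217.5] [318.1 181.8] [245.8 143.1]
0.5 [617.  79.] [338.6 217.2] [307.4 187.3] [247.7 146.6]
0.6 [608.  75.] [334.7 216.7] [296.3 191.6] [249.2 150.3]
0.65 [603.  74.] [332.8 216.3] [290.6 193.4] [249.8 152.2]
0.7 [598.  72.] [330.9 215.9] [284.9 194.9] [250.4 154.1]
0.8 [588.  71.] [327.2 215. ] [273.2 197. ] [251.1 158. ]
0.9 [578.  70.] [323.6 213.9] [261.5 198. ] [251.5 162. ]
1.0 [568.  70.] [320.3 212.6] [249.6 197.8] [251.5 166. ]
```

```bash
python3 -m creep '[[[-0.01,0.036,0.1,0,0,0],[0,0,0.15,0,0,0],[0,0,0.15,0,0,0],[0,0,0.15,0,0,0],[0,0,0.1,0,0,0],[0,0,0,0,0,0],[0,0,0,0,0,0]]]'
python3 ang.py
```

```text
clock: 44.35
ee_pos: [0.598, 0.0707, 0.0759]
tool_rot: [-2.235, -2.207, 0.001]
wrist_force: [0.7, 0.6, -0.2]
width: 1.002
gripper_force: 0.0
[0.598  0.0707 0.0759] angle 0.7045806624934264 0.10171930286469329 [ 0.725   0.5653 -0.173 ]
[0.598  0.0707 0.0759] angle 0.6937298292277446 0.10094402435605686 [ 0.725   0.5653 -0.173 ]
[0.598  0.0707 0.0759] angle 0.7138213218050128 0.10325330739653756 [ 0.725   0.5653 -0.173 ]
```

```bash
python3 -m creep '[[[0,0,0,0,0,0],[0,0,0,0,0,0],[0,0,0,0,0,0],[0,0,0,0,0,0],[0,0,0,0,0,0],[0,0,0,0,0,0],[0,0,0,0,0,0]]]' 0 30
python3 -m creep '[[[-0.003,-0.05,0,0,0,0],[0,-0.05,0,0,0,0],[0,0,0,0,0,0],[0,0,0,0,0,0]]]'
python3 ang.py
```

```text
clock: 45.05
ee_pos: [0.5985, 0.0707, 0.0765]
tool_rot: [2.234, 2.207, 0.001]
wrist_force: [-1.3, -0.1, 7.2]
width: 0.289
gripper_force: 29.1
clock: 45.45
ee_pos: [0.5777, 0.0706, 0.0765]
tool_rot: [-2.235, -2.208, -0.0]
wrist_force: [-3.8, 2.0, 9.8]
width: 0.283
gripper_force: 31.4
[0.5777 0.0706 0.0765] angle 0.9056369579325506 0.09937794967400822 [-3.7669  2.0343  9.7531]
[0.5777 0.0706 0.0765] angle 0.8963152077518074 0.09839800316554513 [-3.7669  2.0343  9.7531]
[0.5777 0.0706 0.0765] angle 0.9118646930602835 0.1010692349296202 [-3.7669  2.0343  9.7531]
```

```bash
python3 -m creep '[[[0,-0.025,0,0,0,0],[0,0,0,0,0,0],[0,0,0,0,0,0]]]'
python3 -m creep '[[[0,-0.018,0,0,0,0],[0,0,0,0,0,0],[0,0,0,0,0,0]]]'
python3 -m creep '[[[0,-0.008,0,0,0,0],[0,0,0,0,0,0],[0,0,0,0,0,0]]]'
python3 ang.py
```

```text
clock: 45.75
ee_pos: [0.5728, 0.0711, 0.0764]
tool_rot: [-2.235, -2.207, -0.001]
wrist_force: [-2.6, 7.9, 9.8]
width: 0.281
gripper_force: 31.4
clock: 46.05
ee_pos: [0.5687, 0.0709, 0.0764]
tool_rot: [-2.234, -2.207, 0.001]
wrist_force: [-5.4, 3.7, 12.6]
width: 0.282
gripper_force: 31.7
clock: 46.35
ee_pos: [0.5681, 0.0709, 0.0764]
tool_rot: [2.235, 2.207, 0.001]
wrist_force: [0.0, 4.6, 7.8]
width: 0.287
gripper_force: 31.2
[0.5681 0.0709 0.0764] angle 1.0027646593812447 0.09940425617823895 [0.0231 4.5838 7.7926]
[0.5681 0.0709 0.0764] angle 0.9944518974738336 0.09833912279879144 [0.0231 4.5838 7.7926]
[0.5681 0.0709 0.0764] angle 1.0073385731658413 0.10114771625342737 [0.0231 4.5838 7.7926]
```

```bash
python3 -m creep '[[[0,0,0,0,0,0],[0,0,0,0,0,0],[0,0,0,0,0,0],[0,0,0,0,0,0]]]' 1
python3 -m creep '[[[0,0,-0.1,0,0,0],[0,0,-0.15,0,0,0],[0,0,-0.2,0,0,0],[0,0,-0.2,0,0,0],[0,0,-0.2,0,0,0],[-0.2,0,0,0,0,0],[-0.2,0,0,0,0,0],[-0.2,0,0,0,0,0],[0,0,0,0,0,0],[0,0,0,0,0,0]]]'
python3 kn.py
python3 - <<'E'
from h import *
np.set_printoptions(precision=1,suppress=True)
i=optics.camera_info("wrist");m=cv2.imread("pics/tk.png");h=cv2.cvtColor(m,cv2.COLOR_BGR2HSV)
for a in(.8,.9,1.0,1.1,1.2):
    z=-.571-np.radians(4.4)-a;c=np.array([.576,.170])+.1*np.array([np.cos(z),np.sin(z)])
    P=[[*c,.089]];print(a,proj("scene",P).ravel(),proj("w",P,i).ravel(),proj("top",[[*c,.12]]).ravel())
C=np.array([.5325,.259]);a=np.radians(-4.4);M=np.array([[np.cos(a),-np.sin(a)],[np.sin(a),np.cos(a)]])
cs=[proj("top",[np.r_[C+M@[x,y],.122] for x in(.022,-.018) for y in(.03,-.03)])];print('pred block top',cs)
sb=[proj("scene",[np.r_[C+M@[x,y],z] for x,y in((.022,.03),(.022,-.03),(-.018,-.03)) for z in(.122,.012)])];print(sb)
for r in range(168,208,2):
    s=''
    for c in range(150,212):
        H,S,V=map(int,h[r,c]);s+='#' if V<45 else 'g' if S>40 and 40<H<95 else 'b' if 8<H<28 and S>25 else '+' if V>150 else '.'
    print(r,s)
s=cv2.imread("pics/sk.png");h=cv2.cvtColor(s,cv2.COLOR_BGR2HSV)
for r in range(150,230,2):
    q=''
    for c in range(300,375):
        H,S,V=map(int,h[r,c]);q+='R' if (H<8 or H>172) and S>110 else 'B' if 105<H<130 and S>90 else 'g' if S>50 and 40<H<100 else '#' if V<45 else 'b' if 8<H<28 and S>25 else '+' if V>150 else '.'
    print(r,q)
E
```

```text
clock: 46.75
ee_pos: [0.5678, 0.0704, 0.0758]
tool_rot: [-2.235, -2.208, 0.001]
wrist_force: [0.1, -0.4, 0.1]
width: 0.941
gripper_force: 0.0
clock: 47.75
ee_pos: [0.5664, -0.0503, 0.2458]
tool_rot: [-2.237, -2.206, 0.0]
wrist_force: [0.4, -0.1, -0.4]
width: 0.998
gripper_force: 0.0
top 91 [251.8 167.5] [247 162  10  12] [[0.567 0.07  0.1  ]]
top 39 [239.4 193. ] [236 189   8   9] [[0.504 0.103 0.1  ]]
top 35 [233.6 197.6] [230 194   8   8] [[0.492 0.117 0.1  ]]
w 279 [210.5  12.2] [200   1  22  23] [[0.515 0.099 0.1  ]]
w 268 [222.2  27.4] [212  16  21  24] [[0.524 0.087 0.1  ]]
w 943 [275.3  50.8] [260  32  31  40] [[0.568 0.067 0.1  ]]
scene 211 [319.9 212.5] [315 201  11  24] [[0.575 0.055 0.1  ]]
scene 38 [307.2 221.5] [304 219   7   7] [[0.571 0.001 0.1  ]]
[ 0.566 -0.05   0.246] [ 0.884 -0.162 -0.279] 0.9973786012560754
0.8 [327.2 215. ] [298.9  50.6] [251.1 158. ]
0.9 [323.6 213.9] [287.5  51.6] [251.5 162. ]
1.0 [320.3 212.6] [276.1  51.4] [251.5 166. ]
1.1 [317.2 211.2] [264.7  50. ] [251. 170.]
1.2 [314.4 209.7] [253.5  47.4] [250.2 173.9]
pred block top [array([[163.3, 17
[... 4057 characters left out ...]
.RRRRRRRRR+++++........########gggggg.........#####gggggg...
214 +++..+++++......RRRRRRRR.+++..........######gggggggg......+......gggggggggg
216 ++++++++++++...RRRRRRRRRR..........#########ggggggggg..........+++..ggggggg
218 ++++++++++++++.RRRRRRRRRR.........##########gggggggggggggg..........++...gg
220 ++++RRRRRRR....RRRRRRRRR..........#########gg..++.ggggggggggggg..........++
222 ++++++RRRRR....RRRRRRRRR..bb.......#######...++++++++++gggggggggggg........
224 +++..RRRRRR.......RRRRR.bbbb..............+++++++++++++++++.gggggggggggg...
226 +++....b...............bb..................++++++++++++++++++++.ggggggggggg
228 .............................................+++++++++++++++++++++++.gggggg
```

The lever reads 1.0 in all three views, and the block's outline matches the upright seat pose. The gripper is clear, so I'm handing the job in.

```bash
python3 -c "
from plant import close_job
print(close_job())"
```

```text
the job is handed in; nothing more can be done
None
```

I handed the job in at about 48 s: the block stands on its blue foot in the clamp, fossil face to the jaw, lever in the green notch (about 1.0 rad), gripper open and clear. On the first lowering the foot caught a guide lip (about 76 N at the wrist), and on the first throw the knob slipped from the fingers; I corrected both before finishing.

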